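Clip bottle brackets onto a bench rail and load them

TASK

Put up the bottle rail: hook the lip of each of the three brackets over the top edge of the rail at the mark of the bracket's own colour, and tilt the bracket down until its foot clip snaps under the rail and it sits level. When all the brackets are up, stand every culture bottle that waits on the bench (there are two or three) upright in a bracket's tray, one to a bracket, any bracket. Leave the two petri dishes where they are.

Things in the scene. Friction and masses are not known exactly. Their poses are not given: they have to be found in the camera images.
- rail: fixed stand: flat bar 5 mm thick, 40 mm tall, 355 mm long, on edge, on end posts (y = +-177 mm, no higher than the bar) over a grey base plate 10 mm thick from 34 mm before to 51 mm behind the bar. Origin on the bench under the bar's middle; y along the bar, x away from the robot's side, z up. The bar's round top edge is 116 mm above the bench, its lower edge 76 mm
- mark_red: red mark on the rail: a red band 72 mm wide round the bar and red strips on the base plate below. Origin on the bar's top edge, half-way through its thickness, at the middle of the mark; axes as the rail's. Marks are 115 mm apart, in any order
- red_mid (a point): red-and-white bottle bracket, 140 g: open tray, side walls 42 mm high, 54 mm long (x), gripped across their outer faces, 56 mm (y); 14 mm red front rim; back wall 66 mm high. Starts upright, back away from the robot. Point: tray middle, 30 mm above the underside. z up, x to the back. Inside 46 x 48 mm, floor 26 mm below the point. Home: 30 mm before and 30 mm below the mark's origin
- red_lip (a point): roof of the slot under the red bracket's lip, 30 mm behind and 30 mm above its mid point: the bar's top edge comes to rest here. The lip goes down behind the bar for 9 mm, flared: snug on the bar at the roof, about 11 mm wide at the mouth, so the bracket hooks on with its front tilted up 20 to 27 degrees. A hooked, unsnapped bracket stays hanging, front up, and may be pressed down at the front rim
- red_foot (a point): black foot clip of the red bracket: round nose of 5 mm radius, 36 mm wide, 36.5 mm behind and 12 mm below the mid point, on a spring (yields down up to 7 mm). As the front is tilted down about the lip it meets the bar's lower edge at about 18 degrees of tilt, rides under it (about 4 N at the front rim) and snaps up behind it; the bracket is then level and stays
- mark_blue: blue mark on the rail: a blue band 72 mm wide round the bar and blue strips on the base plate below. Origin on the bar's top edge, half-way through its thickness, at the middle of the mark; axes as the rail's. Marks are 115 mm apart, in any order
- blue_mid (a point): blue-and-white bottle bracket, 140 g: open tray, side walls 42 mm high, 54 mm long (x), gripped across their outer faces, 56 mm (y); 14 mm blue front rim; back wall 66 mm high. Starts upright, back away from the robot. Point: tray middle, 30 mm above the underside. z up, x to the back. Inside 46 x 48 mm, floor 26 mm below the point. Home: 30 mm before and 30 mm below the mark's origin
- blue_lip (a point): roof of the slot under the blue bracket's lip, 30 mm behind and 30 mm above its mid point: the bar's top edge comes to rest here. The lip goes down behind the bar for 9 mm, flared: snug on the bar at the roof, about 11 mm wide at the mouth, so the bracket hooks on with its front tilted up 20 to 27 degrees. A hooked, unsnapped bracket stays hanging, front up, and may be pressed down at the front rim
- blue_foot (a point): black foot clip of the blue bracket: round nose of 5 mm radius, 36 mm wide, 36.5 mm behind and 12 mm below the mid point, on a spring (yields down up to 7 mm). As the front is tilted down about the lip it meets the bar's lower edge at about 18 degrees of tilt, rides under it (about 4 N at the front rim) and snaps up behind it; the bracket is then level and stays
- mark_yellow: yellow mark on the rail: a yellow band 72 mm wide round the bar and yellow strips on the base plate below. Origin on the bar's top edge, half-way through its thickness, at the middle of the mark; axes as the rail's. Marks are 115 mm apart, in any order
- yellow_mid (a point): yellow-and-white bottle bracket, 140 g: open tray, side walls 42 mm high, 54 mm long (x), gripped across their outer faces, 56 mm (y); 14 mm yellow front rim; back wall 66 mm high. Starts upright, back away from the robot. Point: tray middle, 30 mm above the underside. z up, x to the back. Inside 46 x 48 mm, floor 26 mm below the point. Home: 30 mm before and 30 mm below the mark's origin
- yellow_lip (a point): roof of the slot under the yellow bracket's lip, 30 mm behind and 30 mm above its mid point: the bar's top edge comes to rest here. The lip goes down behind the bar for 9 mm, flared: snug on the bar at the roof, about 11 mm wide at the mouth, so the bracket hooks on with its front tilted up 20 to 27 degrees. A hooked, unsnapped bracket stays hanging, front up, and may be pressed down at the front rim
- yellow_foot (a point): black foot clip of the yellow bracket: round nose of 5 mm radius, 36 mm wide, 36.5 mm behind and 12 mm below the mid point, on a spring (yields down up to 7 mm). As the front is tilted down about the lip it meets the bar's lower edge at about 18 degrees of tilt, rides under it (about 4 N at the front rim) and snaps up behind it; the bracket is then level and stays
- bottle_a_mid (a point): culture bottle with a blue cap (may be absent), 118 mm tall, 115 g, upright on the bench; point on its axis, half-way up (59 mm). The body is 37 mm across up to 82 mm above the bottom, then narrows to a neck with a 21 mm cap. Standing in a tray, its point is 33 mm above the bracket's mid point, within 9 mm of its axis
- bottle_b_mid (a point): culture bottle with a red cap (may be absent), 118 mm tall, 115 g, upright on the bench; point on its axis, half-way up (59 mm). The body is 37 mm across up to 82 mm above the bottom, then narrows to a neck with a 21 mm cap. Standing in a tray, its point is 33 mm above the bracket's mid point, within 9 mm of its axis
- bottle_c_mid (a point): culture bottle with a dark grey cap (may be absent), 118 mm tall, 115 g, upright on the bench; point on its axis, half-way up (59 mm). The body is 37 mm across up to 82 mm above the bottom, then narrows to a neck with a 21 mm cap. Standing in a tray, its point is 33 mm above the bracket's mid point, within 9 mm of its axis
- clear_dish: bystander: cream petri dish, 59 mm across, 15 mm high, near the left end of the rail; origin at the centre of its underside. Not to be moved.
- pink_dish: bystander: pink petri dish, 59 mm across, 15 mm high, on the bench to the right; origin at the centre of its underside. Not to be moved.
- tablet (a point): middle of the fixed black tablet that leans in front of the white incubator, left of the work, between the arm's start and the bench: an obstacle about 130 x 160 x 180 mm round this point, top 0.36 m above the bench. Beside it the incubator's side wall stands 85 mm further left, 0.34 m high

How it is judged:
By the outcome, as a careful person would: the job done as asked, in the order asked, and still so for the second after the job is handed in, with the robot touching nothing.
Of bottle_a, bottle_b, bottle_c only 2 to 3 are there at a start; the rules pass over those that are not, and their reading is None.
At some moment in a run one of bracket_red, bracket_blue may be knocked a few centimetres aside while the robot is not near it.
It also fails if it takes over 192 s, if anything falls off the work surface, if the arm or the gripper's body presses on something with over 40 N, if the wrist force passes 120 N, or if a joint passes its speed limit or range.

ROBOT

A 6-joint arm with a two-finger parallel gripper is mounted at the origin on a cart in front of the work surface, level with it; the furniture and walls round the work are solid. World frame = base frame: x ahead of the robot, y to its left, z up, the work surface at z = 0. Lengths are in m, angles in degrees, forces in N, time in s.
With the tool pointing down it reaches from about 0.4 to 0.825 m from the base axis. Payload 7 kg.
Tool frame: the origin (TCP) lies where the fingers leave the gripper's body, on its centre line; the fingertips stand 66 mm ahead of it and the grasp point (between the pads) lies 47 mm ahead of it; z points along the fingers, y is the direction in which the jaws open and shut (so a half turn about z gives the same grasp; the last joint's range is limited). The gripper opens to 88 mm and grips with 3 to 60 N. Pads are 19 mm wide; open, the fingers measure 130 mm over their backs; the gripper's body (78 mm by 193 mm) begins 47 mm behind the grasp point.
Start: joints at [79.532, 20.546, 0.682, 0, -70.136, -16.507], TCP at [0.306, 0.602, 0.292] pointing down, gripper open.
Joint ranges: [-176.03, 176.03], [-82.01, 121.73], [-58.28, 71.71], [-173.87, 95.51], [-174.79, -0.11], [-173.66, 173.66]. Speed limits (degrees/s): [136.94, 136.94, 172.46, 180, 180, 180].

INTERFACE

Orientations are given as [roll, pitch, yaw] about the fixed x, y, z axes, in that order (R = Rz(yaw) Ry(pitch) Rx(roll)).
In Python, from plant import get_obs, snapshot, close_job gives the robot as it stands.
- The arm moves only by the tool play_rows, never from a script. Its argument "series" is a list of rows, each a list of 5 numbers: the opening in per cent of the stroke, from 0 (shut) to 100 (fully open), then the shift along the tool's x, y, z in m, then the turn about the tool's z in degrees. In form: [[jaw, dx, dy, dz, spin], ...]. A call has 1 to 10 rows; each row is the pose to reach, as a shift and turn from the pose commanded when the call began, along the tool's axes at that moment; what a row does not reach only later rows make up. A row lasts 1/10 s, in which the tool goes at most 50 mm and 8.59 degrees, less where a joint would pass 70% of its speed; a pose out of reach is approached as far as the arm can. A call with a gripper value outside its range is refused whole. The fingers move at their own pace and stop on an object; the grip force is fixed at half the most. Time passes only in rows, so rows that repeat a pose let the fingers close. It gives the time, the measured TCP pose, the force and the opening at its end, in the units of the state.
- get_obs(): the state, without advancing time (a new reading comes with each control period).
- snapshot(name): name is "scene" or "top"; returns a dict with "frame" (384x512x3 uint8, red, green, blue), "z_map" (384x512 float32, m along the optical axis (not along the pixel's ray), 0 where there is no reading), "mtx" (3x3 intrinsics, pixels), "camera_from_world" (4x4, takes a point from world to camera coordinates). Camera axes: x right, y up, looking along -z (the intrinsics and any distortion apply to the point x, -y, -z); pixel columns grow to the right and rows downward; lengths in m; the calibration is good to about 2 mm. A picture is of the moment at which its call begins.
- close_job(): hands the job in, once; it reports no verdict.
The state is a dict: "clock": time; "joint_pos": joint angles; "qvel": joint speeds; "tau": joint torques, N m; "tool_pos": TCP position; "orientation": TCP orientation; "force": force on the tool from outside, world axes, zero at the start; "moment": the same for the moment, N m; "opening": finger opening in m.
Only numpy, scipy, OpenCV 4.12 (cv2) and the standard library are available. Lean on these libraries where they do the work, as an engineer would, in place of code of your own. Each camera call takes 0.05 s, during which the arm holds its last target.

## Working session

There is one attempt and no reset: what is moved stays moved. The work goes in short steps, Python scripts to look and compute and a tool call to move; the robot and the scene stay as the last step left them, time stands still between calls to the robot, and variables do not carry over. Pictures are saved under pics/ and viewed, and the job is handed in when it is done.

Besides the shell and the picture viewer there is one more tool, called after "Request:" by a JSON object that holds its "op" and its "data", one argument or row to a line. play_rows: Moves the arm, as the interface text tells. Its arguments: {"type":"object","properties":{"series":{"type":"array"}},"required":["series"]}

```bash
ls; mkdir -p pics; cat > h.py <<'E'
import numpy as np, cv2
from plant import get_obs, snapshot
def snap(name,fn=None):
    s=snapshot(name)
    if fn: cv2.imwrite('pics/'+fn,s['frame'][:,:,::-1])
    return s
def cloud(s):
    z=s['z_map'];h,w=z.shape
    u,v=np.meshgrid(np.arange(w),np.arange(h));K=s['mtx']
    X=(u-K[0,2])/K[0,0]*z;Y=(v-K[1,2])/K[1,1]*z
    P=np.stack([X,-Y,-z,np.ones_like(z)],-1)
    W=P@np.linalg.inv(s['camera_from_world']).T
    W=W[...,:3];W[z<=0]=np.nan
    return W
def hsv(s): return cv2.cvtColor(s['frame'],cv2.COLOR_RGB2HSV)
E
python3 - <<'E'
from h import *
o=get_obs();print({k:np.round(v,4).tolist() for k,v in o.items()})
for n in('scene','top'):
    s=snap(n,n+'0.png');print(s['mtx'].tolist(),np.round(s['camera_from_world'],3).tolist())
    np.savez(f'{n}0.npz',**s)
E
```

```text
pics
{'clock': 0.0, 'joint_pos': [79.5411, 20.5902, 0.6331, -0.0259, -70.139, -16.5028], 'qvel': [0.0062, -0.0385, -0.0753, 0.0053, -0.0514, 0.0386], 'tau': [-0.4562, -58.1717, 29.2922, 7.1353, 0.0277, -0.046], 'tool_pos': [0.3059, 0.6012, 0.2912], 'orientation': [179.9009, -0.0039, -26.9705], 'force': [0.1319, -0.2005, 1.136], 'moment': [0.0303, -0.0014, 0.044], 'opening': 0.0876}
[[450.6206348929303, 0.0, 252.06767244644283], [0.0, 450.6206348929303, 180.38363179758917], [0.0, 0.0, 1.0]] [[0.822, -0.569, 0.009, -0.39], [0.359, 0.53, 0.768, -0.347], [-0.442, -0.629, 0.64, -1.328], [0.0, 0.0, 0.0, 1.0]]
[[462.095230284207, 0.0, 262.63348907193216], [0.0, 462.095230284207, 193.74850248005308], [0.0, 0.0, 1.0]] [[-0.028, -1.0, -0.003, 0.048], [0.996, -0.029, 0.087, -0.556], [-0.087, -0.0, 0.996, -1.578], [0.0, 0.0, 0.0, 1.0]]
```

View pics/scene0.png

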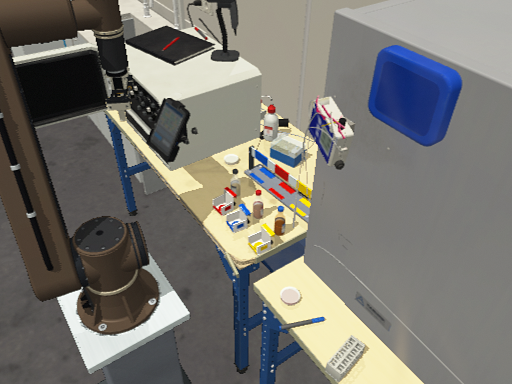

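View pics/top0.png

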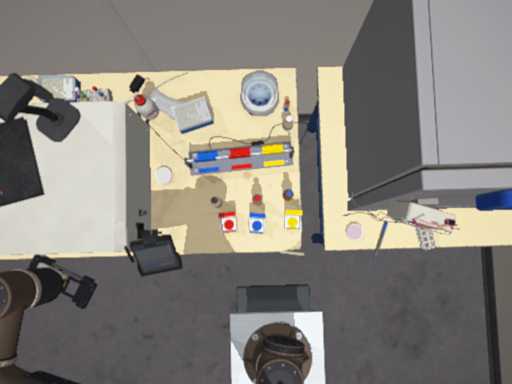

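```bash
python3 - <<'E'
from h import *
a=cv2.imread('pics/top0.png')[135:250,140:320];cv2.imwrite('pics/topz.png',cv2.resize(a,None,fx=4,fy=4,interpolation=1))
a=cv2.imread('pics/scene0.png')[90:255,190:330];cv2.imwrite('pics/scz.png',cv2.resize(a,None,fx=3.6,fy=3.6,interpolation=1))
s=dict(np.load('top0.npz'));W=cloud(s)
for u,v in [(229,222),(257,224),(292,220),(215,202),(257,198),(288,194),(240,153),(200,157),(275,150),(163,175),(150,255),(270,240)]: print(u,v,np.round(W[v,u],3))
E
```

```text
229 222 [0.464 0.153 0.004]
257 224 [0.454 0.055 0.009]
292 220 [ 0.464 -0.068  0.003]
215 202 [0.527 0.188 0.118]
257 198 [0.536 0.051 0.116]
288 194 [ 0.546 -0.05   0.123]
240 153 [0.706 0.108 0.005]
200 157 [0.695 0.249 0.01 ]
275 150 [ 0.694 -0.013  0.109]
163 175 [0.634 0.379 0.015]
150 255 [0.368 0.358 0.294]
270 240 [0.397 0.011 0.001]
```

View pics/topz.png

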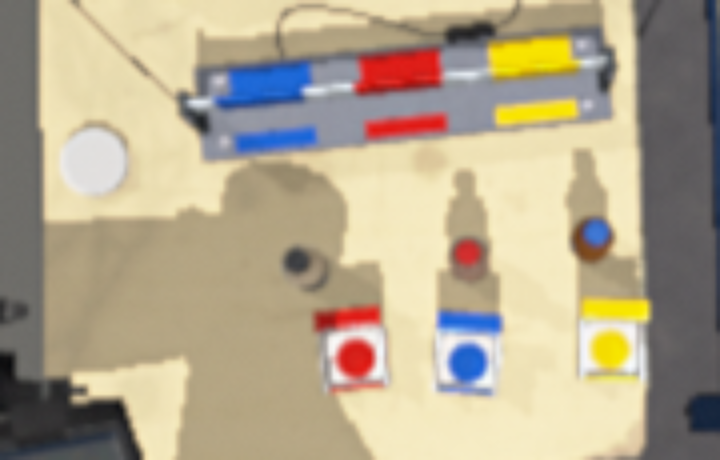

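View pics/scz.png

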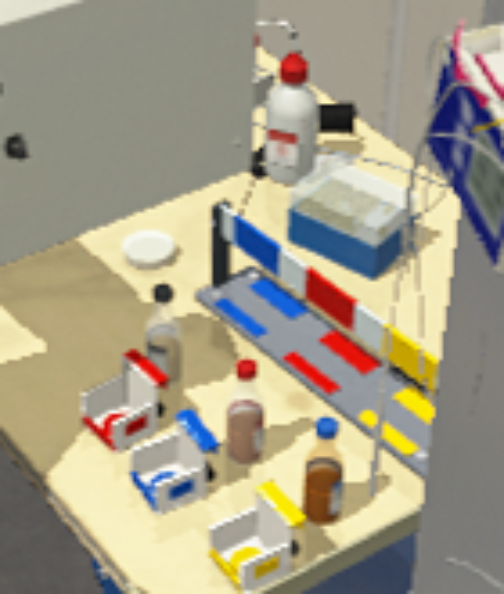

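```bash
cat >> h.py <<'E'
def cast(s,uv,z):
    uv=np.atleast_2d(np.asarray(uv,float));K=s['mtx'];T=np.linalg.inv(s['camera_from_world'])
    d=np.stack([(uv[:,0]-K[0,2])/K[0,0],-(uv[:,1]-K[1,2])/K[1,1],-np.ones(len(uv))],1)@T[:3,:3].T
    c=T[:3,3];k=(z-c[2])/d[:,2];return c+k[:,None]*d
def proj(s,P):
    P=np.atleast_2d(P);p=P@s['camera_from_world'][:3,:3].T+s['camera_from_world'][:3,3]
    K=s['mtx'];return np.stack([K[0,0]*p[:,0]/-p[:,2]+K[0,2],K[1,1]*-p[:,1]/-p[:,2]+K[1,2]],1)
def cmask(s,c):
    H=hsv(s).astype(int);h,S,V=H[...,0],H[...,1],H[...,2]
    m={'red':((h<6)|(h>174))&(S>150)&(V>110),'blue':(abs(h-109)<9)&(S>140)&(V>110),'yellow':(abs(h-26)<5)&(S>190)&(V>150)}[c]
    return m.astype(np.uint8)
def blobs(s,c,roi=None,mn=6):
    m=cmask(s,c)
    if roi: 
        k=np.zeros_like(m);k[roi[1]:roi[3],roi[0]:roi[2]]=1;m=m*k
    n,l,st,ce=cv2.connectedComponentsWithStats(m)
    return l,[(i,st[i].tolist(),ce[i].round(2).tolist()) for i in range(1,n) if st[i][4]>=mn]
E
python3 - <<'E'
from h import *
t=dict(np.load('top0.npz'));s=dict(np.load('scene0.npz'))
for c in('red','blue','yellow'):
    for n,S,roi in(('top',t,(140,130,310,245)),('scene',s,(200,130,312,255))):
        l,b=blobs(S,c,roi);W=cloud(S)
        for i,st,ce in b:
            print(c,n,st,ce,'depth med',np.round(np.nanmedian(W[l==i],0),3),'z0.01',np.round(cast(S,ce,.01)[0,:2],4),'z.004',np.round(cast(S,ce,.004)[0,:2],4))
E
```

```text
red top [229, 147, 21, 11, 181] [239.33, 152.28] depth med [0.708 0.108 0.014] z0.01 [0.708  0.1103] z.004 [0.7091 0.1106]
red top [232, 164, 20, 5, 71] [241.44, 166.1] depth med [0.659 0.105 0.011] z0.01 [0.6586 0.1041] z.004 [0.6595 0.1043]
red top [254, 195, 6, 6, 28] [256.5, 197.79] depth med [0.536 0.053 0.119] z0.01 [0.5453 0.0542] z.004 [0.5458 0.0542]
red top [219, 212, 16, 5, 65] [226.48, 213.91] depth med [0.489 0.157 0.066] z0.01 [0.4919 0.1603] z.004 [0.4922 0.1608]
red top [225, 220, 8, 9, 59] [228.53, 224.07] depth med [0.457 0.153 0.003] z0.01 [0.4564 0.154 ] z.004 [0.4565 0.1544]
red scene [275, 165, 14, 16, 116] [281.06, 172.39] depth med [0.677 0.11  0.097] z0.01 [0.747  0.1938] z.004 [0.7518 0.1996]
red scene [279, 182, 16, 12, 86] [286.7, 187.28] depth med [0.71  0.11  0.009] z0.01 [0.7099 0.1104] z.004 [0.7145 0.1157]
red scene [225, 187, 12, 11, 42] [230.74, 191.6] depth med [0.489 0.16  0.065] z0.01 [0.5213 0.2081] z.004 [0.5249 0.2139]
red scene [269, 188, 15, 11, 56] [276.02, 193.05] depth med [0.657 0.106 0.01 ] z0.01 [0.6565 0.1067] z.004 [0.6608 0.112 ]
re
[... 2707 characters left out ...]
] z0.01 [0.7163 0.0103] z.004 [0.7209 0.0151]
yellow scene [290, 204, 4, 4, 12] [291.67, 205.5] depth med [0.663 0.023 0.009] z0.01 [0.6624 0.0207] z.004 [0.6667 0.0255]
yellow scene [296, 208, 10, 8, 33] [300.27, 211.94] depth med [ 0.668 -0.024  0.009] z0.01 [ 0.6668 -0.0228] z.004 [ 0.6711 -0.0182]
yellow scene [262, 224, 13, 13, 56] [268.48, 229.62] depth med [ 0.489 -0.07   0.064] z0.01 [ 0.5219 -0.0293] z.004 [ 0.5254 -0.0247]
yellow scene [248, 242, 14, 11, 45] [254.53, 245.67] depth med [ 0.438 -0.057  0.005] z0.01 [ 0.441  -0.0622] z.004 [ 0.4441 -0.0578]
yellow scene [261, 245, 6, 5, 18] [263.5, 247.0] depth med [ 0.453 -0.094  0.026] z0.01 [ 0.4619 -0.0834] z.004 [ 0.4652 -0.0791]
```

```bash
python3 - <<'E'
from h import *
for n in('top0','scene0'):
    s=dict(np.load(n+'.npz'));W=cloud(s)
    for zl,zh in((.08,.1),(.1,.112),(.112,.125)):
        m=(W[...,2]>zl)&(W[...,2]<zh)&(W[...,0]>.64)&(W[...,0]<.73)&(W[...,1]>-.06)&(W[...,1]<.28)
        P=W[m]
        if len(P)<5: continue
        a,b=np.polyfit(P[:,1],P[:,0],1);r=P[:,0]-a*P[:,1]-b
        print(n,zl,len(P),'slope',a.round(4),'x at y=.107',(a*.107+b).round(4),'sd',r.std().round(4),np.median(P[:,2]).round(4),'y',P[:,1].min().round(3),P[:,1].max().round(3))
    # bottles & brackets
    for nm,(x,y) in {'a':(.55,-.05),'b':(.535,.053),'c':(.527,.188)}.items():
        m=(np.hypot(W[...,0]-x,W[...,1]-y)<.03)&(W[...,2]>.112);P=W[m];print(n,nm,len(P),P.mean(0).round(4),((P.max(0)+P.min(0))/2).round(4))
    for nm,(x,y) in {'red':(.457,.154),'blue':(.45,.0566),'yel':(.457,-.068)}.items():
        m=(abs(W[...,0]-x)<.055)&(abs(W[...,1]-y)<.045)&(W[...,2]>.06)&(W[...,2]<.075);P=W[m];
        a,b=np.polyfit(P[:,1],P[:,0],1)
        print(n,nm,'lip',len(P),((P.max(0)+P.min(0))/2).round(4),'yaw',np.degrees(-np.arctan(a)).round(1))
        m=(abs(W[...,0]-x)<.04)&(abs(W[...,1]-y)<.045)&(W[...,2]>.036)&(W[...,2]<.046);P=W[m]
        print('   walls',len(P),((P.max(0)+P.min(0))/2).round(4),P.max(0).round(4),P.min(0).round(4))
E
```

```text
top0 0.08 100 slope -0.0766 x at y=.107 0.6785 sd 0.0015 0.0903 y -0.056 0.279
top0 0.1 107 slope -0.0733 x at y=.107 0.6796 sd 0.0022 0.1076 y -0.059 0.279
top0 0.112 157 slope -0.0767 x at y=.107 0.6807 sd 0.002 0.1158 y -0.059 0.279
top0 a 32 [ 0.5511 -0.0523  0.1183] [ 0.5512 -0.0522  0.1181]
top0 b 31 [0.5378 0.0525 0.1179] [0.5378 0.0525 0.1188]
top0 c 31 [0.535  0.1931 0.119 ] [0.535  0.1926 0.1199]
top0 red lip 84 [0.4893 0.1576 0.0672] yaw 4.4
   walls 39 [0.4559 0.1549 0.0414] [0.4825 0.1839 0.0459] [0.4294 0.126  0.0369]
top0 blue lip 86 [0.4827 0.0534 0.0672] yaw -4.5
   walls 31 [0.4481 0.058  0.0412] [0.4743 0.086  0.0458] [0.4219 0.0301 0.0366]
top0 yel lip 88 [ 0.4911 -0.0681  0.0667] yaw -4.1
   walls 24 [ 0.4573 -0.0668  0.0411] [ 0.4812 -0.0405  0.0455] [ 0.4334 -0.0931  0.0367]
scene0 0.08 269 slope -0.0762 x at y=.107 0.6777 sd 0.0025 0.0895 y -0.044 0.279
scene0 0.1 171 slope -0.0778 x at y=.107 0.6779 sd 0.0028 0.1062 y -0.042 0.28
scene0 0.112 87 slope -0.082 x at y=.107 0.6784 sd 0.0028 0.1138 y -0.038 0.28
scene0 a 28 [ 0.5492 -0.0539  0.1152] [ 0.5494 -0.0545  0.116 ]
scene0 b 23 [0.5354 0.0513 0.116 ] [0.5357 0.0516 0.1168]
scene0 c 20 [0.5332 0.1922 0.1157] [0.5336 0.1936 0.1162]
scene0 red lip 57 [0.4865 0.1559 0.0655] yaw 2.6
   walls 62 [0.4551 0.155  0.041 ] [0.4826 0.1844 0.0458] [0.4276 0.1255 0.0361]
scene0 blue lip 66 [0.4802 0.0539 0.064 ] yaw -7.1
   walls 65 [0.4479 0.0568 0.0407] [0.4768 0.0885 0.0454] [0.4189 0.0252 0.036 ]
scene0 yel lip 73 [ 0.4874 -0.0679  0.0654] yaw -3.0
   walls 63 [ 0.4569 -0.0667  0.0407] [ 0.4838 -0.0368  0.0454] [ 0.4301 -0.0966  0.036 ]
```

```bash
cat >> h.py <<'E'
def go(x,y,z,yaw=None):
    o=get_obs();p=np.array(o['tool_pos']);r=np.radians(o['orientation'])
    from scipy.spatial.transform import Rotation as R
    M=R.from_euler('xyz',o['orientation'],degrees=True).as_matrix()
    d=M.T@(np.array([x,y,z])-p);cy=o['orientation'][2]
    sp=0 if yaw is None else -((yaw-cy+180)%360-180)
    print('t',round(o['clock'],2),'at',p.round(4),np.round(o['orientation'],2),'F',np.round(o['force'],1),'op',round(o['opening'],4));print('MOVE',d.round(4).tolist(),'spin',round(sp,2))
E
python3 - <<'E'
from h import *
go(.306,.602,.50)
t=dict(np.load('top0.npz'));W=cloud(t)
m=(W[...,2]>.1)&(W[...,0]>.25)&(W[...,0]<.5)&(W[...,1]<.5)&(W[...,1]>.25)
P=W[m];print(np.nanmin(P,0),np.nanmax(P,0))
E
```

```text
t 0.1 at [0.3059 0.6013 0.2913] [179.91  -0.   -26.97] F [-0.1 -0.3 -0.3] op 0.0879
MOVE [-0.0002, -0.0004, -0.2087] spin 0
[0.29137319 0.28472436 0.10032839] [0.49996829 0.49985466 0.36864484]
```

Request:
{"op": "play_rows", "data": {
  "series": [
    [100,0,0,-0.05,0],
    [100,0,0,-0.1,0],
    [100,0,0,-0.15,0],
    [100,0,0,-0.2,0],
    [100,0,0,-0.22,0],
    [100,0,0,-0.22,0]
  ]
}}

```text
clock: 0.7
tool_pos: [0.3066, 0.6017, 0.5163]
orientation: [-179.6, 0.0, -27.0]
force: [0.1, -0.1, -0.3]
opening: 0.0874
```

```bash
python3 - <<'E'
from h import *
go(.462,.056,.45,-5)
E
```

```text
t 0.7 at [0.3066 0.6017 0.5163] [-1.7965e+02  4.0000e-02 -2.6990e+01] F [ 0.1 -0.1 -0.3] op 0.0874
MOVE [0.3862, 0.4162, 0.0635] spin -21.99
```

```bash
sed -i "s/M=R.from_euler('xyz',o\['orientation'\],degrees=True)/M=R.from_euler('xyz',[180,0,o['orientation'][2]],degrees=True)/" h.py; python3 - <<'E'
from h import *
go(.462,.056,.45,-5)
E
```

```text
t 0.7 at [0.3066 0.6017 0.5163] [-1.7965e+02  4.0000e-02 -2.6990e+01] F [ 0.1 -0.1 -0.3] op 0.0874
MOVE [0.3861, 0.4158, 0.0663] spin -21.99
```

Request:
{"op": "play_rows", "data": {
  "series": [
    [80,0.034,0.037,0,0],
    [80,0.068,0.074,0,0],
    [80,0.102,0.11,0,-4],
    [80,0.136,0.147,0,-8],
    [80,0.17,0.183,0,-12],
    [80,0.204,0.22,0,-16],
    [80,0.238,0.257,0.0,-20],
    [80,0.272,0.293,0.0,-22],
    [80,0.306,0.33,0.0,-22],
    [80,0.34,0.366,0.0,-22]
  ]
}}

```text
clock: 1.7
tool_pos: [0.4428, 0.119, 0.5114]
orientation: [180.0, 0.0, -4.9]
force: [1.7, 1.0, 0.2]
opening: 0.0701
```

```bash
python3 - <<'E'
from h import *
go(.462,.056,.25,-5)
s=snap('scene','s1.png')
l,b=blobs(s,'blue',(200,190,312,255));W=cloud(s)
for i,st,ce in b: print(st,ce,np.nanmedian(W[l==i],0).round(3))
E
```

```text
t 1.7 at [0.4428 0.119  0.5114] [ 1.7998e+02  5.0000e-02 -4.9400e+00] F [1.7 1.  0.2] op 0.0701
MOVE [0.0246, 0.0611, 0.2614] spin 0.06
[239, 204, 11, 11, 56] [244.38, 209.07] [0.479 0.054 0.064]
[278, 206, 5, 6, 24] [280.0, 208.29] [ 0.546 -0.052  0.114]
[228, 221, 10, 8, 19] [232.11, 224.0] [0.435 0.069 0.006]
[237, 224, 6, 4, 14] [239.5, 225.5] [0.443 0.031 0.025]
```

Request:
{"op": "play_rows", "data": {
  "series": [
    [80,0.024,0.03,0.02,0],
    [80,0.024,0.061,0.06,0],
    [80,0.024,0.061,0.11,0],
    [80,0.024,0.061,0.16,0],
    [80,0.024,0.061,0.21,0],
    [80,0.024,0.061,0.26,0],
    [80,0.024,0.061,0.26,0],
    [80,0.024,0.061,0.26,0]
  ]
}}

```text
clock: 2.55
tool_pos: [0.4619, 0.0581, 0.2524]
orientation: [179.9, 0.1, -5.0]
force: [1.4, 0.1, 0.7]
opening: 0.0701
```

```bash
python3 - <<'E'
from h import *
s=snap('scene');go(.462,.056,.077,-5)
a=s['frame'][90:255,180:330,::-1];cv2.imwrite('pics/s2.png',cv2.resize(a,None,fx=3.6,fy=3.6,interpolation=1))
s=snap('top')
a=s['frame'][135:250,140:320,::-1];cv2.imwrite('pics/t2.png',cv2.resize(a,None,fx=4,fy=4,interpolation=1))
E
```

```text
t 2.6 at [0.4628 0.0586 0.2539] [ 1.80e+02 -1.00e-01 -4.94e+00] F [ 0.8 -0.4  1.5] op 0.0697
MOVE [-0.0006, 0.0027, 0.1769] spin 0.06
```

View pics/s2.png

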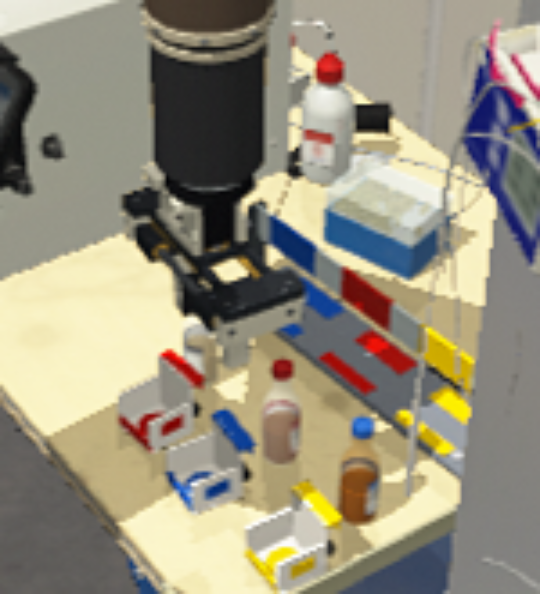

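View pics/t2.png

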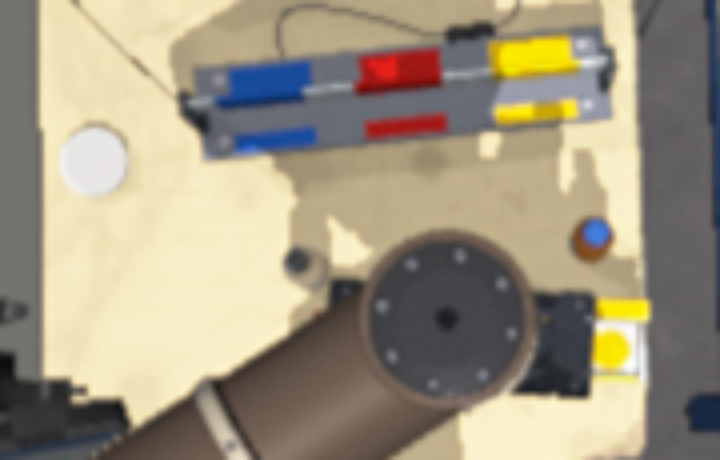

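Request:
{"op": "play_rows", "data": {
  "series": [
    [80,0,0.0025,0.05,0],
    [80,0,0.0025,0.1,0],
    [80,0,0.0025,0.14,0],
    [80,0,0.0025,0.16,0],
    [80,0,0.0025,0.176,0],
    [80,0,0.0025,0.176,0],
    [50,0,0.0025,0.176,0],
    [20,0,0.0025,0.176,0],
    [20,0,0.0025,0.176,0],
    [20,0,0.0025,0.176,0]
  ]
}}

```text
clock: 3.65
tool_pos: [0.4628, 0.0565, 0.0778]
orientation: [-179.9, -0.2, -4.9]
force: [-0.2, 0.4, 6.5]
opening: 0.0557
```

```bash
python3 - <<'E'
from h import *
s=snap('scene');go(.462,.056,.28,-5)
a=s['frame'][130:255,190:310,::-1];cv2.imwrite('pics/s3.png',cv2.resize(a,None,fx=4.5,fy=4.5,interpolation=1))
E
```

```text
t 3.7 at [0.4628 0.0565 0.0778] [-1.799e+02 -1.700e-01 -4.940e+00] F [-0.5  1.   7.9] op 0.0557
MOVE [-0.0007, 0.0005, -0.2022] spin 0.06
```

View pics/s3.png

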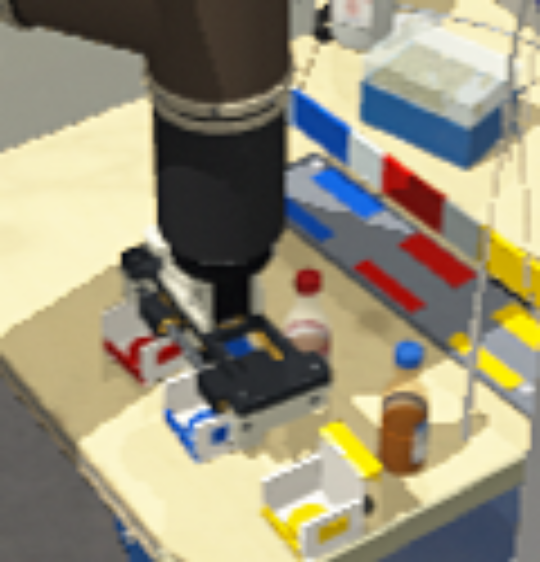

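Request:
{"op": "play_rows", "data": {
  "series": [
    [20,0,0,-0.03,0],
    [20,0,0,-0.08,0],
    [20,0,0,-0.13,0],
    [20,0,0,-0.18,0],
    [20,0,0,-0.2,0],
    [20,0,0,-0.2,0]
  ]
}}

```text
clock: 4.3
tool_pos: [0.4628, 0.0563, 0.2806]
orientation: [-179.7, -0.4, -5.0]
force: [0.7, 0.2, -1.6]
opening: 0.0556
```

```bash
python3 - <<'E'
from h import *
s=snap('scene');go(.705,.225,.24,4.4)
a=s['frame'][90:255,190:310,::-1];cv2.imwrite('pics/s4.png',cv2.resize(a,None,fx=3.6,fy=3.6,interpolation=1))
E
```

```text
t 4.35 at [0.4618 0.056  0.2781] [-179.83   -0.2    -4.98] F [-0.2 -0.5 -2.7] op 0.056
MOVE [0.2276, -0.1895, 0.0381] spin -9.38
```

View pics/s4.png

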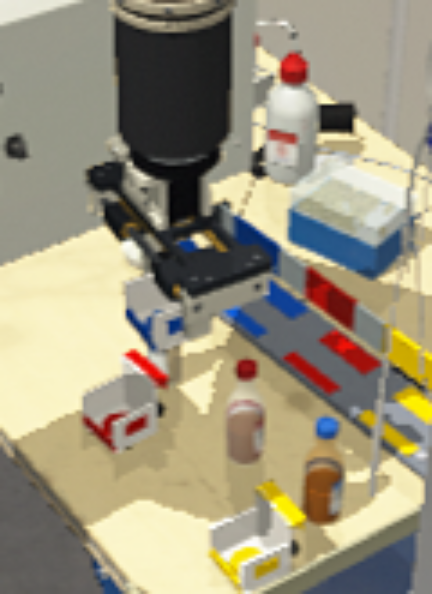

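Request:
{"op": "play_rows", "data": {
  "series": [
    [20,0.038,-0.032,0,-2],
    [20,0.076,-0.064,0,-4],
    [20,0.114,-0.095,0,-6],
    [20,0.152,-0.126,0,-8],
    [20,0.19,-0.158,0,-9.4],
    [20,0.2275,-0.1895,0,-9.4],
    [20,0.2275,-0.1895,0.03,-9.4],
    [20,0.2275,-0.1895,0.05,-9.4],
    [20,0.2275,-0.1895,0.06,-9.4],
    [20,0.2275,-0.1895,0.06,-9.4]
  ]
}}

```text
clock: 5.35
tool_pos: [0.7034, 0.2242, 0.2129]
orientation: [179.9, 0.3, 4.4]
force: [0.3, 0.2, -2.0]
opening: 0.0556
```

```bash
python3 - <<'E'
from h import *
s=snap('scene');go(.705,.225,.194,4.4)
a=s['frame'][80:230,220:340,::-1];cv2.imwrite('pics/s5.png',cv2.resize(a,None,fx=4,fy=4,interpolation=1))
E
```

```text
t 5.4 at [0.7042 0.2244 0.2151] [1.7993e+02 1.1000e-01 4.4200e+00] F [ 2.   0.2 -0.4] op 0.0558
MOVE [0.0008, -0.0005, 0.0211] spin 0.02
```

View pics/s5.png

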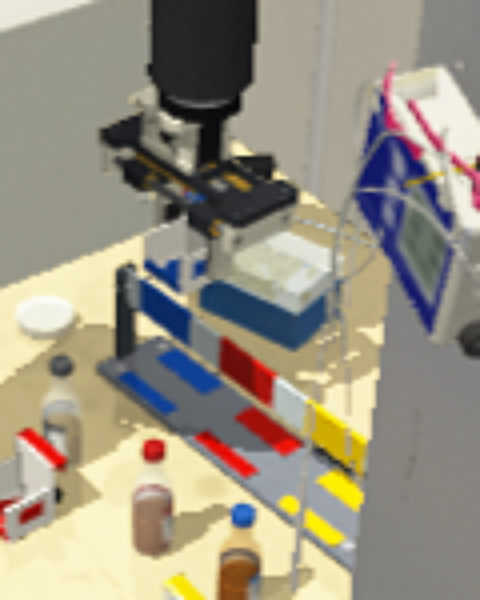

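Request:
{"op": "play_rows", "data": {
  "series": [
    [20,0.0005,-0.0005,0.01,0],
    [20,0.0005,-0.0005,0.018,0],
    [20,0.0005,-0.0005,0.021,0],
    [20,0.0005,-0.0005,0.024,0],
    [20,0.0005,-0.0005,0.026,0],
    [20,0.0005,-0.0005,0.026,0]
  ]
}}

```text
clock: 6.0
tool_pos: [0.7058, 0.2254, 0.1924]
orientation: [-180.0, -0.2, 4.4]
force: [-0.5, -1.0, 7.1]
opening: 0.0557
```

```bash
python3 - <<'E'
from h import *
s=snap('scene');go(.705,.225,.1815,4.4);print(get_obs()['moment'])
a=s['frame'][80:230,220:340,::-1];cv2.imwrite('pics/s6.png',cv2.resize(a,None,fx=4,fy=4,interpolation=1))
E
```

```text
t 6.05 at [0.7059 0.2254 0.1924] [-1.7998e+02 -1.6000e-01  4.4500e+00] F [ 0.5 -0.4  5.4] op 0.0557
MOVE [-0.0009, 0.0003, 0.0109] spin 0.05
[-0.35625818  0.47078871 -0.08902973]
```

View pics/s6.png

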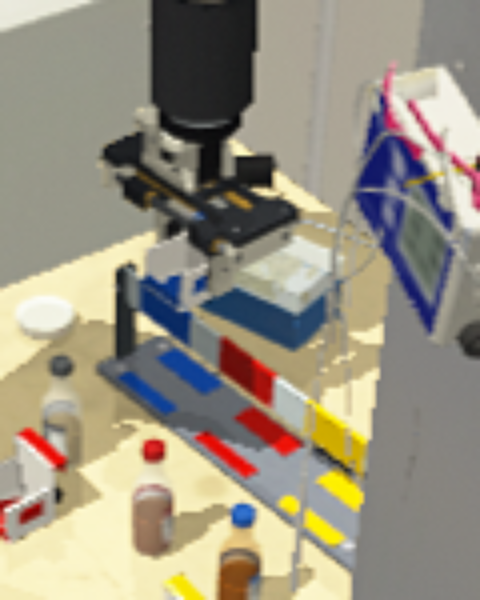

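Request:
{"op": "play_rows", "data": {
  "series": [
    [20,0,0,0.003,0],
    [20,0,0,0.005,0],
    [20,0,0,0.005,0],
    [20,0,0,0.005,0]
  ]
}}

```text
clock: 6.45
tool_pos: [0.7076, 0.2256, 0.1892]
orientation: [-179.9, -0.4, 4.5]
force: [3.2, -1.6, 10.1]
opening: 0.0561
```

Request:
{"op": "play_rows", "data": {
  "series": [
    [20,0,0,0.003,0],
    [20,0,0,0.005,0],
    [20,0,0,0.005,0],
    [20,0,0,0.005,0]
  ]
}}

```text
clock: 6.85
tool_pos: [0.7091, 0.2257, 0.1854]
orientation: [-179.9, -0.6, 4.5]
force: [7.0, -1.8, 11.7]
opening: 0.0559
```

```bash
python3 - <<'E'
from h import *
s=snap('scene');go(.705,.225,.1815,4.4);print(get_obs()['moment'])
a=s['frame'][80:230,220:340,::-1];cv2.imwrite('pics/s7.png',cv2.resize(a,None,fx=4,fy=4,interpolation=1))
E
```

```text
t 6.9 at [0.7091 0.2257 0.1854] [-179.92   -0.62    4.49] F [ 8.4 -1.6 10.8] op 0.0558
MOVE [-0.0041, 0.0004, 0.0039] spin 0.09
[-0.92544361 -2.19136072 -0.04219129]
```

View pics/s7.png

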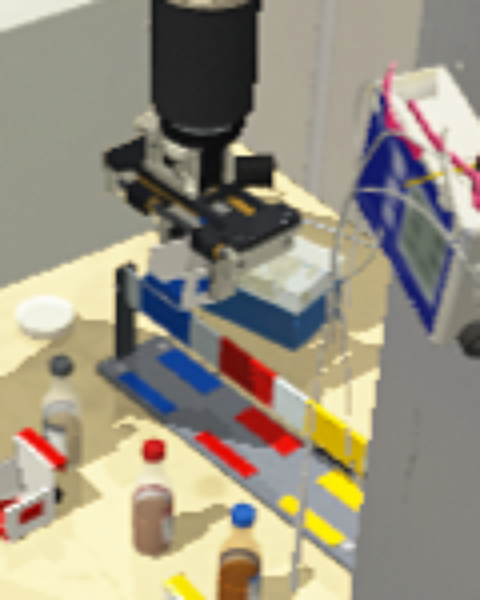

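Request:
{"op": "play_rows", "data": {
  "series": [
    [20,0,0,0.002,0],
    [20,0,0,0.004,0],
    [20,0,0,0.004,0],
    [20,0,0,0.004,0]
  ]
}}

```text
clock: 7.3
tool_pos: [0.71, 0.2258, 0.1821]
orientation: [-179.9, -0.7, 4.5]
force: [9.1, -1.5, 13.0]
opening: 0.0556
```

```bash
python3 - <<'E'
from h import *
s=snap('scene');go(.705,.225,.1815,4.4);print(get_obs()['moment'])
np.savez('s8.npz',**s)
a=s['frame'][110:190,235:315,::-1];cv2.imwrite('pics/s8.png',cv2.resize(a,None,fx=7,fy=7,interpolation=1))
E
```

```text
t 7.35 at [0.7099 0.2258 0.1821] [-179.9    -0.74    4.5 ] F [ 9.3 -2.2 11.1] op 0.0557
MOVE [-0.005, 0.0004, 0.0006] spin 0.1
[-1.00724237 -2.96702528 -0.03466888]
```

View pics/s8.png

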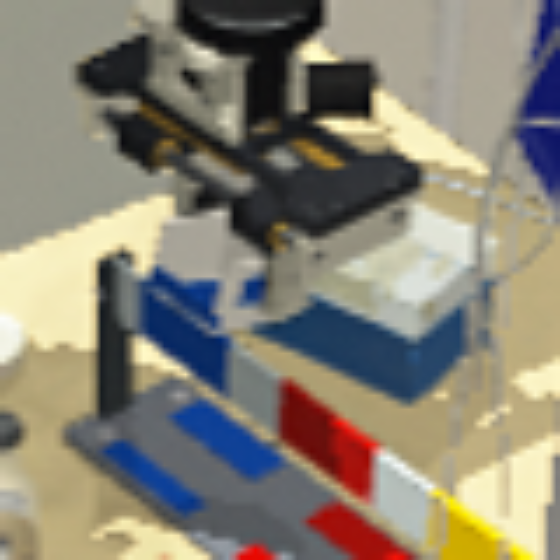

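Request:
{"op": "play_rows", "data": {
  "series": [
    [20,0,0,0.002,0],
    [20,0,0,0.0035,0],
    [20,0,0,0.0035,0],
    [20,0,0,0.0035,0]
  ]
}}

```text
clock: 7.75
tool_pos: [0.7105, 0.2259, 0.179]
orientation: [-179.9, -0.8, 4.5]
force: [10.5, -2.5, 12.9]
opening: 0.0557
```

Request:
{"op": "play_rows", "data": {
  "series": [
    [20,0,0,-0.03,0],
    [20,0,0,-0.06,0],
    [20,0,0,-0.08,0],
    [20,0,0,-0.08,0],
    [20,0,0,-0.08,0]
  ]
}}

```text
clock: 8.25
tool_pos: [0.705, 0.2254, 0.253]
orientation: [-180.0, -0.0, 4.4]
force: [-0.1, -0.5, -2.5]
opening: 0.0558
```

```bash
python3 - <<'E'
from h import *
s=snap('scene');go(.705,.225,.1815,4.4)
np.savez('s9.npz',**s)
a=s['frame'][80:190,225:325,::-1];cv2.imwrite('pics/s9.png',cv2.resize(a,None,fx=5.4,fy=5.4,interpolation=1))
E
```

```text
t 8.3 at [0.7046 0.2253 0.2519] [-1.80e+02  6.00e-02  4.41e+00] F [ 0.4 -0.1 -1. ] op 0.056
MOVE [0.0004, 0.0003, 0.0704] spin 0.01
```

View pics/s9.png

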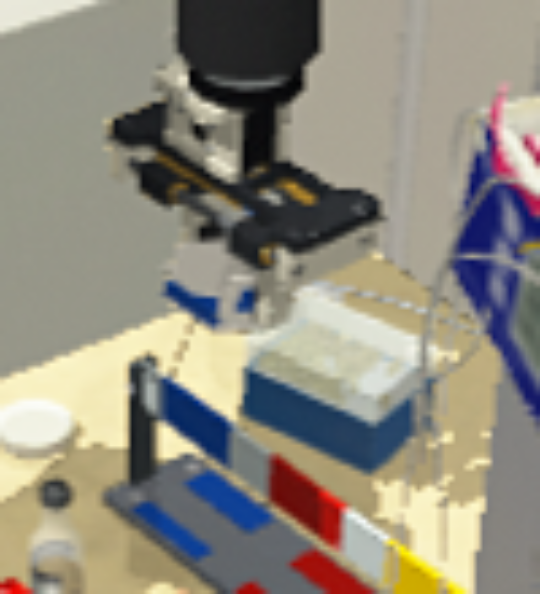

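```bash
cat >> h.py <<'E'
PSI=np.radians(4.4)
def local(W,o=None):
    o=o or get_obs();p=np.array(o['tool_pos'])-[0,0,.047];d=W-p
    c,s_=np.cos(PSI),np.sin(PSI)
    return np.stack([d[...,0]*c+d[...,1]*s_,-d[...,0]*s_+d[...,1]*c,d[...,2]],-1)*1000
E
python3 - <<'E'
from h import *
s=dict(np.load('s9.npz'));W=cloud(s);L=local(W)
l,b=blobs(s,'blue',(235,110,285,145),3)
for i,st,ce in b: print(st,ce);print(np.round(L[l==i],0).tolist()[:60])
m=(abs(L[...,1])<35)&(abs(L[...,0])<70)&(L[...,2]>-50)&(L[...,2]<20)
rows=np.where(m.any(1))[0];
for v in rows[::2]:
    print(v,[(u,*L[v,u].round(0).astype(int)) for u in np.where(m[v])[0][::2]])
E
```

```text
[261, 135, 4, 3, 9] [262.89, 135.78]
[[-41.0, -1.0, -2.0], [-21.0, 16.0, -19.0], [-17.0, 15.0, -20.0], [-11.0, 16.0, -24.0], [-44.0, -11.0, 0.0], [-41.0, -13.0, -0.0], [-22.0, 4.0, -17.0], [-40.0, -12.0, -5.0], [-39.0, -17.0, -3.0]]
[269, 134, 2, 3, 4] [269.75, 135.25]
[[-23.0, -30.0, 10.0], [-23.0, -30.0, 5.0], [-24.0, -26.0, -0.0], [-23.0, -30.0, 1.0]]
122 [(np.int64(266), np.int64(8), np.int64(28), np.int64(19))]
124 [(np.int64(260), np.int64(-16), np.int64(35), np.int64(17)), (np.int64(262), np.int64(-13), np.int64(27), np.int64(20)), (np.int64(264), np.int64(0), np.int64(30), np.int64(13)), (np.int64(266), np.int64(9), np.int64(29), np.int64(10))]
126 [(np.int64(258), np.int64(-30), np.int64(29), np.int64(17)), (np.int64(260), np.int64(-24), np.int64(25), np.int64(16)), (np.int64(262), np.int64(-14), np.int64(25), np.int64(12)), (np.int64(264), np.int64(-5), np.int64(24), np.int64(9)), (np.int64(266), np.int64(6), np.int64(26), np.int64(4))]
128 [(np.int64(257), np.int64(-38), np.int64(25), np.int64(13)), (np.int64(259), np.int64(-29), np.int64(24), np.int64(10)), (np.int64(261)
[... 2448 characters left out ...]
-13), np.int64(-7)), (np.int64(264), np.int64(-42), np.int64(-20), np.int64(-5)), (np.int64(266), np.int64(-40), np.int64(-29), np.int64(-1)), (np.int64(268), np.int64(-31), np.int64(-29), np.int64(-5)), (np.int64(270), np.int64(-17), np.int64(-24), np.int64(-13)), (np.int64(272), np.int64(-9), np.int64(-26), np.int64(-16))]
140 [(np.int64(263), np.int64(-45), np.int64(-18), np.int64(-13)), (np.int64(265), np.int64(-46), np.int64(-30), np.int64(-6)), (np.int64(267), np.int64(-35), np.int64(-28), np.int64(-12)), (np.int64(269), np.int64(-23), np.int64(-26), np.int64(-18)), (np.int64(271), np.int64(-21), np.int64(-34), np.int64(-15)), (np.int64(273), np.int64(1), np.int64(-22), np.int64(-31))]
```

Request:
{"op": "play_rows", "data": {
  "series": [
    [20,0,0,0.04,0],
    [20,0,0,0.06,0],
    [20,0,0,0.07,0],
    [20,0,0,0.076,0],
    [20,0,0,0.08,0],
    [20,0,0,0.084,0],
    [20,0,0,0.084,0],
    [20,0,0,0.084,0]
  ]
}}

```text
clock: 9.1
tool_pos: [0.7078, 0.2252, 0.1719]
orientation: [180.0, -0.4, 4.5]
force: [4.5, -3.2, 9.0]
opening: 0.056
```

Request:
{"op": "play_rows", "data": {
  "series": [
    [20,0,0,-0.03,0],
    [20,0,0,-0.06,0],
    [20,0,0,-0.08,0],
    [20,0,0,-0.08,0],
    [20,0,0,-0.08,0]
  ]
}}

```text
clock: 9.6
tool_pos: [0.705, 0.2254, 0.2484]
orientation: [-180.0, 0.0, 4.4]
force: [1.5, -0.2, -2.2]
opening: 0.0556
```

```bash
cat >> h.py <<'E'
def rim(s,c,d=8):
    """rim front-face points relative to grasp point, mm, rail axes"""
    L=local(cloud(s));m=(abs(L[...,1])<26)&(L[...,0]<-36)&(L[...,0]>-52)&(L[...,2]>-35)&(L[...,2]<12)
    P=L[m];return P
E
python3 - <<'E'
from h import *
s=snap('scene');go(.644,.225,.20,4.4)
np.savez('s10.npz',**s)
for S in (dict(np.load('s9.npz')),s):
    P=rim(S,'blue');P=P[abs(P[:,1])<20]
    print(len(P),np.percentile(P[:,2],[5,50,95]).round(1),P.mean(0).round(1),np.polyfit(P[:,2],P[:,0],1).round(2))
a=s['frame'][80:190,225:325,::-1];cv2.imwrite('pics/s10.png',cv2.resize(a,None,fx=5.4,fy=5.4,interpolation=1))
E
```

```text
t 9.65 at [0.7046 0.2253 0.2474] [1.7998e+02 1.0000e-01 4.4200e+00] F [ 1.3 -0.4 -2.8] op 0.0557
MOVE [-0.0604, -0.0044, 0.0474] spin 0.02
32 [-8.4 -2.1  4.4] [-43.2   0.8  -2.2] [  0.08 -42.99]
32 [-1.   6.8 10.3] [-43.8  -1.1   5.3] [  0.15 -44.58]
```

View pics/s10.png

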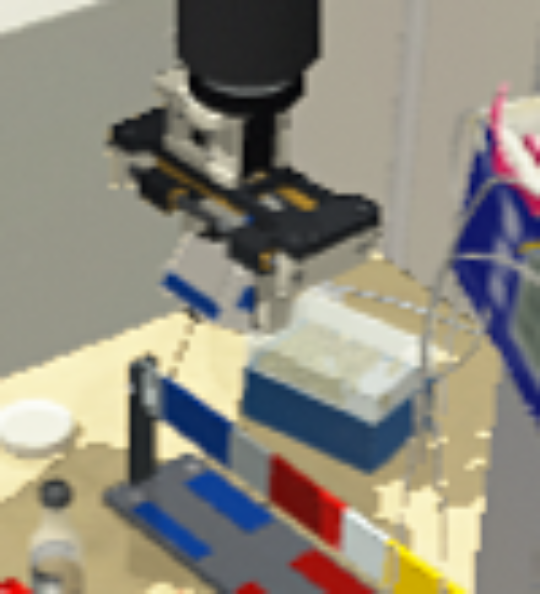

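```bash
python3 - <<'E'
from h import *
go(.6425,.2203,.18,4.4)
E
```

```text
t 9.65 at [0.7046 0.2253 0.2474] [1.7998e+02 1.0000e-01 4.4200e+00] F [ 1.3 -0.4 -2.8] op 0.0557
MOVE [-0.0623, 0.0002, 0.0674] spin 0.02
```

Request:
{"op": "play_rows", "data": {
  "series": [
    [20,-0.03,0,0,0],
    [20,-0.0625,0,0,0],
    [20,-0.0625,0,0.02,0],
    [20,-0.0625,0,0.05,0],
    [20,-0.0625,0,0.0675,0],
    [20,-0.0625,0,0.0675,0],
    [20,-0.0625,0,0.0675,0]
  ]
}}

```text
clock: 10.35
tool_pos: [0.6427, 0.2204, 0.1803]
orientation: [179.9, 0.1, 4.4]
force: [1.1, 1.1, -1.2]
opening: 0.0558
```

```bash
python3 - <<'E'
from h import *
s=snap('scene');go(.6425,.2203,.16,4.4)
t=snap('top')
a=s['frame'][90:200,220:320,::-1];cv2.imwrite('pics/s11.png',cv2.resize(a,None,fx=5.4,fy=5.4,interpolation=1))
a=t['frame'][130:230,150:300,::-1];cv2.imwrite('pics/t11.png',cv2.resize(a,None,fx=5,fy=5,interpolation=1))
np.savez('t11.npz',**t);np.savez('s11.npz',**s)
E
```

```text
t 10.4 at [0.6432 0.2206 0.1814] [ 1.7998e+02 -1.0000e-02  4.4400e+00] F [ 0.5  0.2 -1.6] op 0.0558
MOVE [-0.0007, 0.0003, 0.0214] spin 0.04
```

View pics/s11.png

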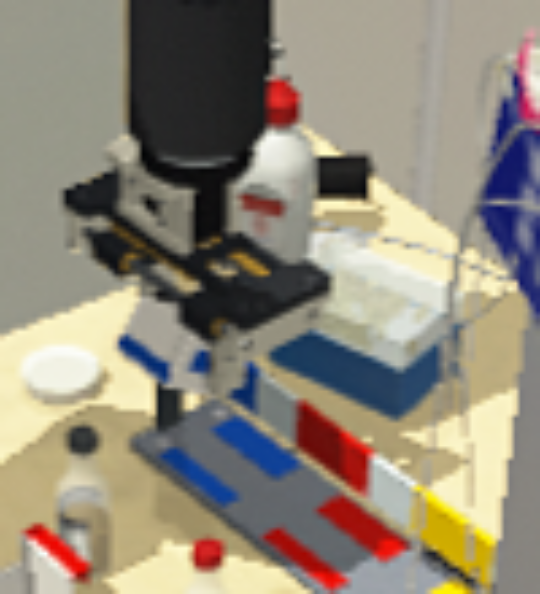

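View pics/t11.png

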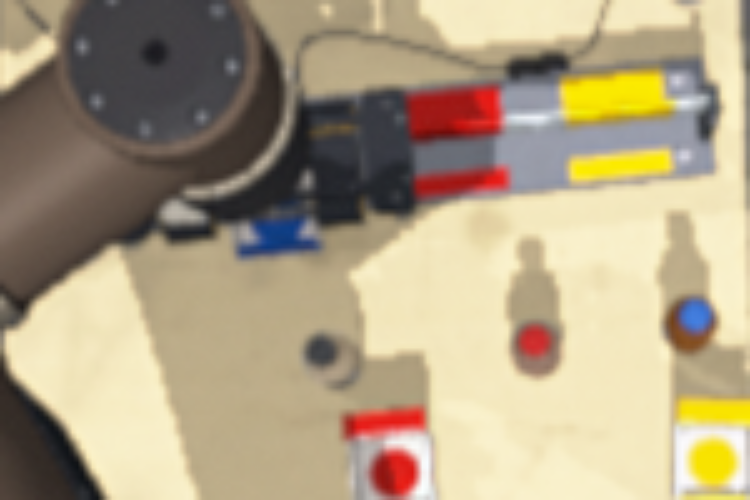

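```bash
cat >> h.py <<'E'
def near(c,Sx=60):
    for n in('top','scene'):
        S=snap(n);L=local(cloud(S))
        m=(cmask(S,c)>0)&(abs(L[...,1])<40)&(abs(L[...,0])<Sx)&(abs(L[...,2])<60)
        P=L[m];print(n,c,len(P),'mean',P.mean(0).round(1),'p5',np.percentile(P,5,0).round(1),'p95',np.percentile(P,95,0).round(1))
E
python3 - <<'E'
from h import *
o=get_obs()
for n in('t11','s11'):
    S=dict(np.load(n+'.npz'));L=local(cloud(S),o)
    m=(cmask(S,'blue')>0)&(abs(L[...,1])<40)&(abs(L[...,0])<60)&(abs(L[...,2])<25)
    P=L[m];P=P[P[:,0].argsort()];print(n,len(P));print(P.round(0).astype(int).tolist())
E
```

```text
t11 52
[[-44, -5, 12], [-44, -10, 3], [-44, 22, 4], [-43, 20, 0], [-43, -7, 2], [-43, 2, 7], [-43, 11, 14], [-43, 0, 3], [-42, 9, 7], [-42, 15, 10], [-42, 6, 1], [-42, -14, 10], [-42, -20, 3], [-41, -17, 4], [-41, -8, 11], [-41, -11, 8], [-41, -5, 8], [-40, 5, 13], [-40, -1, 6], [-40, 2, 6], [-39, 8, 7], [-38, -15, 9], [-38, -11, 7], [-36, -4, -3], [-36, -6, -7], [-35, 3, -2], [-35, 0, -5], [-35, 6, -3], [-35, 9, -1], [-33, -10, -6], [-33, -4, -1], [-32, -7, -8], [-32, 0, -6], [-32, 3, -5], [-31, 6, -7], [-30, 10, -11], [-29, -13, -9], [-29, -4, -4], [-29, -10, -10], [-28, -6, -12], [-28, 0, -8], [-27, 3, -11], [-27, 13, -9], [-26, 10, -13], [-26, 7, -19], [-25, -7, -10], [-25, -13, -16], [-25, -10, -14], [-25, -4, -11], [-25, -1, -10], [-24, 3, -12], [-24, 6, -12]]
s11 35
[[-48, -19, 2], [-48, 5, 1], [-48, -6, 3], [-48, 23, 4], [-47, 1, 3], [-46, 19, 10], [-46, -10, 0], [-46, -22, 2], [-46, -16, 3], [-46, -21, 6], [-45, 8, 7], [-45, -21, -3], [-45, 9, 2], [-45, -20, 10], [-45, 21, 0], [-45, 15, -2], [-45, -14, 6], [-45, 15, 7], [-44, -8, 2], [-44, -1, 7], [-43, 17, 1], [-43, 6, 3], [-42, -5, 4], [-41, 8, 5], [-26, -31, 7], [-25, -30, 11], [-22, -26, -2], [-20, -30, 4], [-20, -29, 8], [-17, -27, -4], [-16, -25, 8], [24, -35, -22], [25, -28, -23], [28, -25, -21], [29, -30, -23]]
```

Request:
{"op": "play_rows", "data": {
  "series": [
    [20,0,0,0.01,0],
    [20,0,0,0.016,0],
    [20,0,0,0.02,0],
    [20,0,0,0.022,0],
    [20,0,0,0.022,0]
  ]
}}

```text
clock: 10.95
tool_pos: [0.6427, 0.2205, 0.1587]
orientation: [180.0, 0.0, 4.4]
force: [0.5, 0.0, -0.4]
opening: 0.0556
```

Request:
{"op": "play_rows", "data": {
  "series": [
    [20,0,0,0.002,0],
    [20,0,0,0.004,0],
    [20,0,0,0.004,0]
  ]
}}

```text
clock: 11.25
tool_pos: [0.6427, 0.2205, 0.1549]
orientation: [180.0, 0.0, 4.4]
force: [0.2, -0.7, -0.9]
opening: 0.0559
```

Request:
{"op": "play_rows", "data": {
  "series": [
    [20,0,0,0.002,0],
    [20,0,0,0.003,0],
    [20,0,0,0.003,0]
  ]
}}

```text
clock: 11.55
tool_pos: [0.6427, 0.2205, 0.1519]
orientation: [180.0, 0.0, 4.4]
force: [0.4, 0.9, -2.0]
opening: 0.0554
```

Request:
{"op": "play_rows", "data": {
  "series": [
    [20,0,0,0.002,0],
    [20,0,0,0.003,0],
    [20,0,0,0.003,0]
  ]
}}

```text
clock: 11.85
tool_pos: [0.6427, 0.2205, 0.1489]
orientation: [180.0, 0.0, 4.4]
force: [0.0, -0.2, -1.9]
opening: 0.0556
```

```bash
python3 - <<'E'
from h import *
s=snap('scene');go(.6425,.2203,.16,4.4)
t=snap('top')
a=s['frame'][90:200,220:320,::-1];cv2.imwrite('pics/s12.png',cv2.resize(a,None,fx=5.4,fy=5.4,interpolation=1))
E
```

```text
t 11.9 at [0.6427 0.2206 0.149 ] [1.7999e+02 1.0000e-02 4.4300e+00] F [ 0.6  0.  -0.6] op 0.0559
MOVE [-0.0002, 0.0002, -0.011] spin 0.03
```

View pics/s12.png

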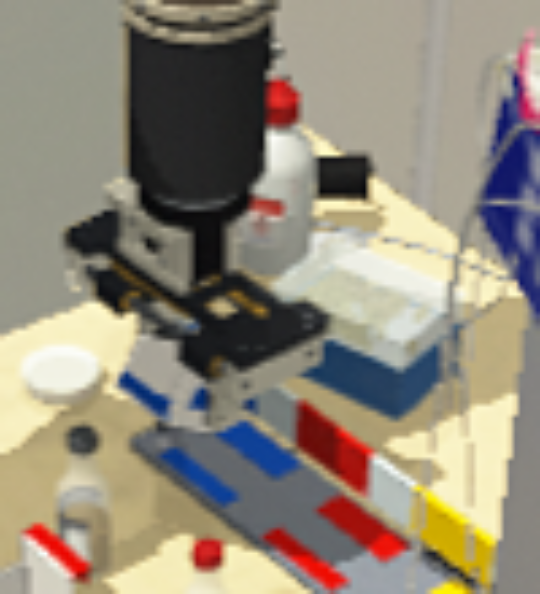

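Request:
{"op": "play_rows", "data": {
  "series": [
    [20,0,0,0.002,0],
    [20,0,0,0.003,0],
    [20,0,0,0.003,0]
  ]
}}

```text
clock: 12.25
tool_pos: [0.6426, 0.2205, 0.1459]
orientation: [180.0, 0.0, 4.4]
force: [1.0, -0.4, -1.2]
opening: 0.0558
```

Request:
{"op": "play_rows", "data": {
  "series": [
    [20,0,0,0.002,0],
    [20,0,0,0.003,0],
    [20,0,0,0.003,0]
  ]
}}

```text
clock: 12.55
tool_pos: [0.6428, 0.2206, 0.1446]
orientation: [-180.0, -0.0, 4.5]
force: [-4.8, -0.8, 9.1]
opening: 0.0555
```

```bash
python3 - <<'E'
from h import *
o=get_obs();s=snap('scene');t=snap('top');print(o['force'],o['moment'])
np.savez('s13.npz',**s);np.savez('t13.npz',**t)
a=s['frame'][140:190,235:285,::-1];cv2.imwrite('pics/s13.png',cv2.resize(a,None,fx=11,fy=11,interpolation=1))
L=local(cloud(t),o);d=(cmask(t,'blue')>0)&(abs(L[...,1])<18)&(L[...,0]>-37)&(L[...,0]<-15)&(L[...,2]<3)&(L[...,2]>-30)
P=L[d];print('disc',len(P),P.mean(0).round(1));U,S,V=np.linalg.svd(P-P.mean(0));print('normal',V[2].round(2),np.degrees(np.arctan2(V[2][0],V[2][2])).round(1))
# white inner walls/edges: right wall outer face
L=local(cloud(s),o);m=(L[...,1]<-22)&(L[...,1]>-34)&(L[...,0]<-8)&(L[...,0]>-60)&(abs(L[...,2])<40)
P=L[m];print(P[P[:,0].argsort()].round(0).astype(int).tolist())
E
```

```text
[-4.78492817 -0.82693334  9.05118721] [-0.34778303  1.29051132 -0.15616563]
disc 25 [-29.5  -1.9  -6.8]
normal [-0.75 -0.04 -0.66] -131.6
[[-49, -26, 3], [-48, -25, 11], [-47, -29, 4], [-47, -29, -1], [-45, -27, 6], [-43, -24, 8], [-42, -23, 12], [-42, -29, -4], [-41, -28, 0], [-41, -27, 13], [-40, -27, 4], [-38, -30, -5], [-37, -23, 5], [-37, -28, 7], [-36, -28, 12], [-35, -26, 1], [-35, -26, 19], [-34, -25, -5], [-34, -31, -6], [-33, -24, 12], [-32, -28, 19], [-31, -28, 14], [-31, -28, 0], [-31, -28, 9], [-31, -33, 16], [-30, -27, -6], [-30, -26, 3], [-29, -30, 28], [-28, -24, 19], [-28, -29, 23], [-28, -29, 3], [-27, -29, 8], [-27, -28, 16], [-27, -27, 30], [-26, -28, -12], [-26, -27, -3], [-25, -26, 33], [-25, -26, -9], [-24, -30, 7], [-23, -28, 28], [-23, -29, -13], [-23, -29, 1], [-23, -28, 15], [-22, -28, 10], [-22, -28, 23], [-22, -27, 18], [-21, -27, -10], [-21, -27, -20], [-19, -25, -8], [-19, -29, 18], [-18, -29, 4], [-18, -30, -10], [-18, -28, 8], [-17, -27, 20], [-16, -28, -22], [-16, -27, 11], [-15, -26, -18], [-15, -31, 3], [-15, -25, -5], [-14, -31, -11], [-13, -29, 10], [-12, -32, 16], [-12, -33, 3], [-12, -27, 4], [-11, -27, -24], [-11, -33, -12], [-11, -27, -11], [-11, -32, 6], [-10, -25, 11], [-10, -26, -7], [-10, -30, 9], [-9, -30, -23]]
```

View pics/s13.png

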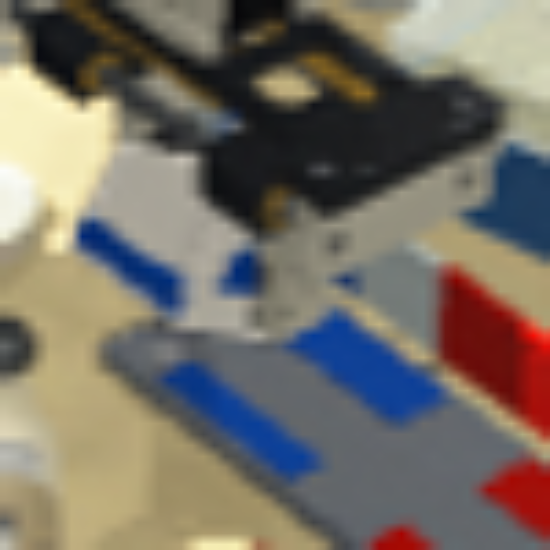

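Request:
{"op": "play_rows", "data": {
  "series": [
    [20,0,0,-0.002,0],
    [20,-0.002,0,-0.003,0],
    [20,-0.005,0,-0.003,0],
    [20,-0.005,0,-0.003,0]
  ]
}}

```text
clock: 13.05
tool_pos: [0.6408, 0.2207, 0.1469]
orientation: [-179.9, -0.4, 4.5]
force: [13.2, -1.0, -4.6]
opening: 0.0557
```

Request:
{"op": "play_rows", "data": {
  "series": [
    [20,-0.002,0,0,0],
    [20,-0.004,0,0,0],
    [20,-0.004,0,0,0]
  ]
}}

```text
clock: 13.35
tool_pos: [0.6395, 0.2206, 0.1479]
orientation: [-179.9, -0.7, 4.5]
force: [22.4, -3.7, -8.0]
opening: 0.0559
```

Request:
{"op": "play_rows", "data": {
  "series": [
    [20,0.004,0,0,0],
    [20,0.009,0,0,0],
    [20,0.009,0,0.003,0],
    [20,0.009,0,0.005,0],
    [20,0.009,0,0.007,0],
    [20,0.009,0,0.007,0]
  ]
}}

```text
clock: 13.95
tool_pos: [0.6429, 0.2205, 0.1406]
orientation: [180.0, -0.0, 4.5]
force: [-3.2, -1.8, 9.4]
opening: 0.0562
```

Request:
{"op": "play_rows", "data": {
  "series": [
    [20,0,0,0.002,0],
    [20,0,0,0.004,0],
    [20,0,0,0.004,0]
  ]
}}

```text
clock: 14.25
tool_pos: [0.6441, 0.2207, 0.1377]
orientation: [-180.0, -0.2, 4.5]
force: [-0.3, -2.4, 11.6]
opening: 0.0559
```

```bash
cat >> h.py <<'E'
def side(s,o):
    L=local(cloud(s),o);m=(L[...,1]<-24)&(L[...,1]>-32)&(L[...,0]<-14)&(L[...,0]>-60)&(abs(L[...,2])<45)
    P=L[m][:,[0,2]].astype(np.float32);h=cv2.convexHull(P)[:,0];r=cv2.minAreaRect(P);print('side pts',len(P),'hull',h.round(0).astype(int).tolist())
    for i in range(len(h)):
        d=h[(i+1)%len(h)]-h[i];l=np.hypot(*d)
        if l>10: print('  edge',h[i].round(0),h[(i+1)%len(h)].round(0),'tilt',round(float(np.degrees(np.arctan2(-d[1],d[0]))%90),1))
E
python3 - <<'E'
from h import *
o=get_obs();s=snap('scene');side(dict(np.load('s13.npz')),dict(o,tool_pos=[.6428,.2206,.1446]));side(s,o)
E
```

```text
side pts 56 hull [[-14, -11], [-15, -5], [-15, 3], [-17, 21], [-25, 33], [-48, 11], [-49, 3], [-47, -1], [-21, -20], [-16, -22], [-15, -18]]
  edge [-15.   3.] [-17.  21.] tilt 82.8
  edge [-17.  21.] [-25.  33.] tilt 55.5
  edge [-25.  33.] [-48.  11.] tilt 46.6
  edge [-47.  -1.] [-21. -20.] tilt 36.3
side pts 50 hull [[-14, 12], [-19, 24], [-35, 28], [-39, 20], [-44, 9], [-45, -7], [-40, -9], [-35, -12], [-21, -20], [-18, -14], [-16, -7]]
  edge [-14.  12.] [-19.  24.] tilt 66.2
  edge [-19.  24.] [-35.  28.] tilt 13.7
  edge [-39.  20.] [-44.   9.] tilt 22.9
  edge [-44.   9.] [-45.  -7.] tilt 5.6
  edge [-35. -12.] [-21. -20.] tilt 27.1
  edge [-16.  -7.] [-14.  12.] tilt 7.2
```

Request:
{"op": "play_rows", "data": {
  "series": [
    [40,0,0,-0.002,0],
    [85,0,0,-0.002,0],
    [85,0,0,-0.002,0],
    [85,0,0,-0.002,0],
    [85,0,0,-0.002,0]
  ]
}}

```text
clock: 14.8
tool_pos: [0.6426, 0.2205, 0.1367]
orientation: [180.0, 0.0, 4.4]
force: [0.8, 0.6, 0.3]
opening: 0.0738
```

Request:
{"op": "play_rows", "data": {
  "series": [
    [85,0,0,-0.03,0],
    [85,0,0,-0.07,0],
    [85,0,0,-0.1,0],
    [85,0,0,-0.1,0]
  ]
}}

```text
clock: 15.2
tool_pos: [0.6448, 0.2215, 0.2426]
orientation: [-179.8, -0.4, 4.5]
force: [0.3, -0.0, -0.0]
opening: 0.0747
```

```bash
python3 - <<'E'
from h import *
o=get_obs();s=snap('scene');print(np.round(o['force'],1),np.round(o['tool_pos'],4))
np.savez('s14.npz',**s)
a=s['frame'][100:200,220:320,::-1];cv2.imwrite('pics/s14.png',cv2.resize(a,None,fx=5.8,fy=5.8,interpolation=1))
E
```

```text
[ 0.3 -0.  -0. ] [0.6448 0.2215 0.2426]
```

View pics/s14.png

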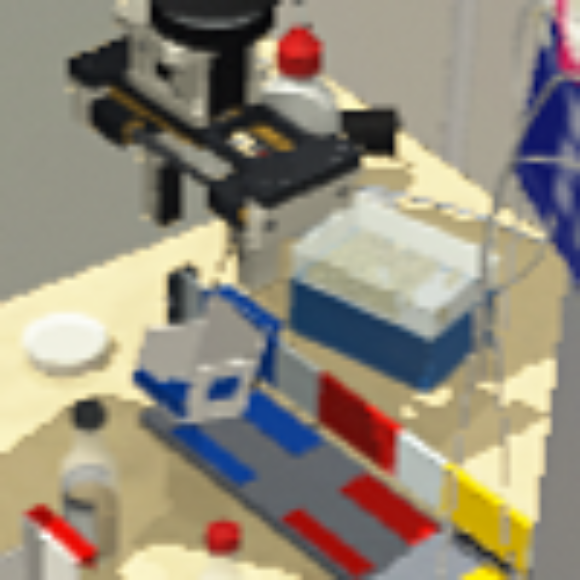

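```bash
python3 - <<'E'
from h import *
go(.609,.2182,.185,4.4)
t=snap('top');W=cloud(t);m=(cmask(t,'blue')>0)&(W[...,2]>.07)&(W[...,0]<.66)&(W[...,0]>.58)&(W[...,1]>.17)&(W[...,1]<.27)
P=W[m];print(len(P),P.mean(0).round(4),P.min(0).round(4),P.max(0).round(4))
E
```

```text
t 15.25 at [0.6437 0.2211 0.2399] [-179.88   -0.24    4.44] F [ 0.6  0.3 -1.4] op 0.0746
MOVE [-0.0348, 0.0002, 0.0549] spin 0.04
60 [0.6208 0.2174 0.077 ] [0.6036 0.2043 0.0707] [0.6359 0.2318 0.0938]
```

Request:
{"op": "play_rows", "data": {
  "series": [
    [0,-0.035,0.001,0,0],
    [0,-0.035,0.001,0,0],
    [0,-0.035,0.001,0.02,0],
    [0,-0.035,0.001,0.04,0],
    [0,-0.035,0.001,0.055,0],
    [0,-0.035,0.001,0.06,0],
    [0,-0.035,0.001,0.065,0],
    [0,-0.035,0.001,0.07,0],
    [0,-0.035,0.001,0.075,0]
  ]
}}

```text
clock: 16.2
tool_pos: [0.6085, 0.2171, 0.1622]
orientation: [-180.0, -0.1, 4.4]
force: [0.8, -0.1, -0.1]
opening: 0.0082
```

```bash
python3 - <<'E'
from h import *
go(.609,.2182,.135,4.4);s=snap('scene')
a=s['frame'][100:200,220:320,::-1];cv2.imwrite('pics/s15.png',cv2.resize(a,None,fx=5.8,fy=5.8,interpolation=1))
E
```

```text
t 16.2 at [0.6085 0.2171 0.1622] [-1.7996e+02 -7.0000e-02  4.4200e+00] F [ 0.8 -0.1 -0.1] op 0.0082
MOVE [0.0005, -0.001, 0.0272] spin 0.02
```

View pics/s15.png

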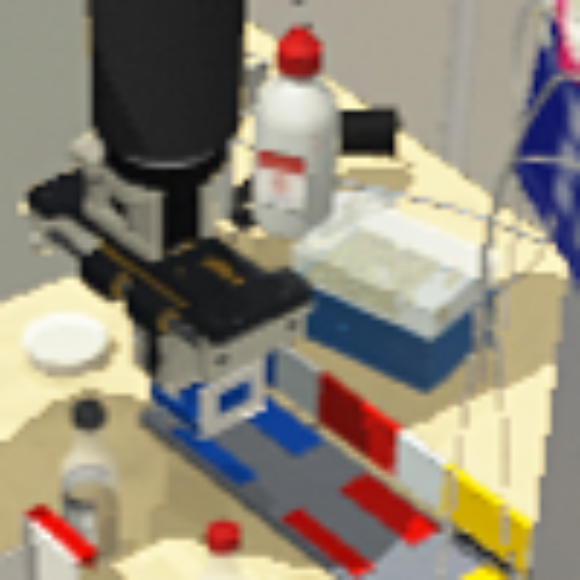

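Request:
{"op": "play_rows", "data": {
  "series": [
    [0,0,0,0.004,0],
    [0,0,0,0.008,0],
    [0,0,0,0.012,0],
    [0,0,0,0.012,0]
  ]
}}

```text
clock: 16.65
tool_pos: [0.6077, 0.2168, 0.1495]
orientation: [180.0, 0.0, 4.4]
force: [0.7, -0.6, 0.2]
opening: 0.0004
```

Request:
{"op": "play_rows", "data": {
  "series": [
    [0,0,0,0.004,0],
    [0,0,0,0.008,0],
    [0,0,0,0.01,0],
    [0,0,0,0.01,0]
  ]
}}

```text
clock: 17.05
tool_pos: [0.6078, 0.2168, 0.1397]
orientation: [180.0, 0.0, 4.4]
force: [0.7, -0.4, 0.8]
opening: 0.0004
```

```bash
python3 - <<'E'
from h import *
go(.609,.2182,.135,4.4);s=snap('scene')
a=s['frame'][120:200,230:310,::-1];cv2.imwrite('pics/s16.png',cv2.resize(a,None,fx=7,fy=7,interpolation=1))
E
```

```text
t 17.05 at [0.6078 0.2168 0.1397] [1.7998e+02 4.0000e-02 4.4200e+00] F [ 0.7 -0.4  0.8] op 0.0004
MOVE [0.0013, -0.0014, 0.0047] spin 0.02
```

View pics/s16.png

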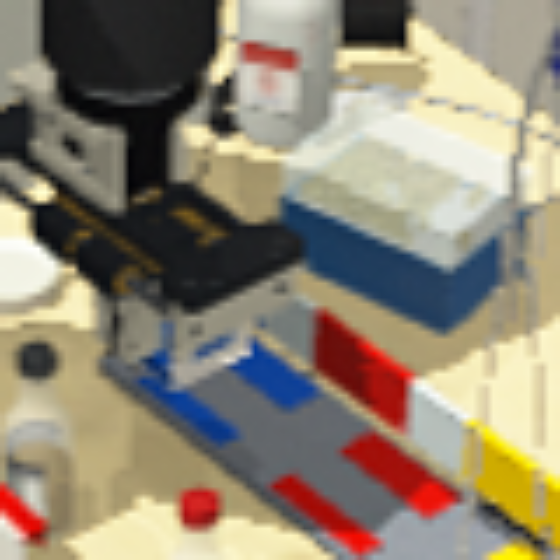

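Request:
{"op": "play_rows", "data": {
  "series": [
    [0,0,0,0.003,0],
    [0,0,0,0.006,0],
    [0,0,0,0.006,0]
  ]
}}

```text
clock: 17.4
tool_pos: [0.6077, 0.2167, 0.1336]
orientation: [180.0, 0.0, 4.4]
force: [0.3, -0.0, -0.4]
opening: 0.0003
```

Request:
{"op": "play_rows", "data": {
  "series": [
    [0,0,0,-0.03,0],
    [0,0,0,-0.07,0],
    [0,0,0,-0.1,0],
    [0,0,0,-0.1,0]
  ]
}}

```text
clock: 17.8
tool_pos: [0.61, 0.2178, 0.2396]
orientation: [-179.8, -0.4, 4.5]
force: [0.6, -0.2, 0.6]
opening: 0.0003
```

```bash
python3 - <<'E'
from h import *
go(.609,.2182,.135,4.4);s=snap('scene');np.savez('s17.npz',**s)
a=s['frame'][120:200,230:310,::-1];cv2.imwrite('pics/s17.png',cv2.resize(a,None,fx=7,fy=7,interpolation=1))
E
```

```text
t 17.8 at [0.61   0.2178 0.2396] [-179.81   -0.45    4.47] F [ 0.6 -0.2  0.6] op 0.0003
MOVE [-0.001, -0.0005, 0.1046] spin 0.07
```

View pics/s17.png

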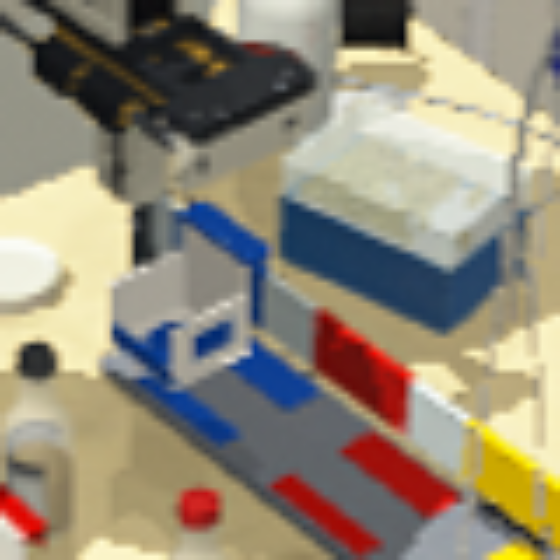

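```bash
cat >> h.py <<'E'
MARK={'red':(.680,.108),'blue':(.6712,.2227),'yellow':(.6888,-.0067)}
def tilt(c,s=None,view='scene'):
    s=s or snap(view);W=cloud(s);mx,my=MARK[c];d=W-[mx,my,0];cc,ss=np.cos(PSI),np.sin(PSI)
    L=np.stack([d[...,0]*cc+d[...,1]*ss,-d[...,0]*ss+d[...,1]*cc,d[...,2]],-1)*1000
    cm=cmask(s,c)>0
    if view=='scene':
        m=(L[...,1]<-24)&(L[...,1]>-33)&(L[...,0]<-6)&(L[...,0]>-75)&(L[...,2]>40)&(L[...,2]<128)
        P=L[m][:,[0,2]].astype(np.float32);h=cv2.convexHull(P)[:,0]
        for i in range(len(h)):
            e=h[(i+1)%len(h)]-h[i]
            if np.hypot(*e)>12: print('  edge',h[i].round(0),h[(i+1)%len(h)].round(0),round(float(np.degrees(np.arctan2(-e[1],e[0]))%90),1))
    for nm,a,b,z0,z1 in(('rim',-75,-50,45,110),('disc',-49,-10,45,90),('lip',-8,15,112,135)):
        P=L[cm&(L[...,0]>a)&(L[...,0]<b)&(abs(L[...,1])<32)&(L[...,2]>z0)&(L[...,2]<z1)]
        if len(P)>3: print('  ',nm,len(P),'med',np.median(P,0).round(1),'p5',np.percentile(P,5,0).round(1),'p95',np.percentile(P,95,0).round(1))
E
python3 - <<'E'
from h import *
print('before');tilt('blue',dict(np.load('s14.npz')))
print('after');tilt('blue',dict(np.load('s17.npz')));tilt('blue',None,'top')
E
```

```text
before
  edge [ -8. 106.] [ -8. 120.] 89.1
  edge [ -8. 120.] [-59. 115.] 84.7
  edge [-61. 113.] [-71.  78.] 15.2
  edge [-71.  78.] [-48.  67.] 24.5
  edge [-48.  67.] [-24.  60.] 16.2
  edge [-20.  68.] [-15.  80.] 22.7
  edge [-15.  80.] [-10.  95.] 19.2
   rim 13 med [-67.5  -4.   82.1] p5 [-71.9 -20.3  77.9] p95 [-59.9  20.6  89.6]
   disc 11 med [-43.5 -24.5  82.5] p5 [-47.5 -27.8  68.1] p95 [-32.5  16.4  89.7]
   lip 23 med [  3.   -4.3 118.6] p5 [ -3.9 -26.3 116.6] p95 [  8.1  22.9 123.4]
after
  edge [-6. 63.] [ -7. 123.] 89.5
  edge [ -7. 123.] [-50.  97.] 59.5
  edge [-56.  92.] [-58.  67.] 4.8
  edge [-58.  61.] [-47.  51.] 42.3
  edge [-47.  51.] [-14.  55.] 84.3
   rim 8 med [-54.6   3.2  64.4] p5 [-58.1 -16.   62.1] p95 [-50.8  13.5  70.5]
   disc 25 med [-33.2 -24.4  71.9] p5 [-42.9 -29.7  55.6] p95 [-22.6  17.2  82.5]
   lip 42 med [ 1.00e-01 -1.50e+00  1.19e+02] p5 [ -6.1 -26.8 113.9] p95 [  7.8  24.  122.3]
   lip 16 med [  4.8 -24.7 121.7] p5 [ -1.9 -29.2 116.5] p95 [ 10.6 -18.8 125.4]
```

```bash
cat >> h.py <<'E'
def bracket(c,x0,y0,r=.07):
    for n in('top','scene'):
        s=snap(n);W=cloud(s);cm=(cmask(s,c)>0)&(np.hypot(W[...,0]-x0,W[...,1]-y0)<r)
        lip=W[cm&(W[...,2]>.055)&(W[...,2]<.08)];fl=W[cm&(W[...,2]<.012)]
        wt=W[(np.hypot(W[...,0]-x0,W[...,1]-y0)<.05)&(W[...,2]>.03)&(W[...,2]<.047)]
        mid=lambda P:((P.max(0)+P.min(0))/2).round(4) if len(P)>3 else None
        print(n,c,'lip',len(lip),mid(lip),lip.mean(0).round(4) if len(lip) else '','floor',len(fl),fl.mean(0).round(4) if len(fl) else '','walls',len(wt),mid(wt))
E
python3 - <<'E'
from h import *
bracket('red',.457,.154);bracket('yellow',.457,-.068)
go(.47,.155,.24,5)
E
```

```text
top red lip 63 [0.4891 0.1558 0.0658] [0.4893 0.1561 0.0663] floor 56 [0.4564 0.155  0.0043] walls 42 [0.456  0.1555 0.0386]
scene red lip 39 [0.4884 0.1572 0.0643] [0.4894 0.1557 0.0638] floor 21 [0.4453 0.1596 0.0045] walls 103 [0.455  0.1549 0.0384]
top yellow lip 62 [ 0.491  -0.0697  0.0679] [ 0.491  -0.069   0.0665] floor 51 [ 0.4575 -0.0684  0.0041] walls 27 [ 0.4565 -0.0671  0.0394]
scene yellow lip 55 [ 0.4892 -0.0681  0.0629] [ 0.4894 -0.071   0.0643] floor 41 [ 0.4447 -0.0585  0.0047] walls 119 [ 0.4571 -0.0679  0.0384]
t 18.1 at [0.6075 0.2166 0.2327] [1.7994e+02 1.2000e-01 4.4200e+00] F [ 1.4 -0.4 -0.6] op 0.0008
MOVE [-0.1418, 0.0508, -0.0073] spin -0.58
```

Request:
{"op": "play_rows", "data": {
  "series": [
    [80,-0.035,0.0125,0,0],
    [80,-0.07,0.025,0,0],
    [80,-0.105,0.037,0,0],
    [80,-0.144,0.05,0,0],
    [80,-0.144,0.05,0.04,0],
    [80,-0.144,0.05,0.08,0],
    [80,-0.144,0.05,0.08,0]
  ]
}}

```text
clock: 18.8
tool_pos: [0.4653, 0.1539, 0.1499]
orientation: [179.7, 0.4, 4.4]
force: [0.8, -0.8, -0.5]
opening: 0.0507
```

```bash
python3 - <<'E'
from h import *
go(.468,.156,.0775,4.4)
E
```

```text
t 18.8 at [0.4653 0.1539 0.1499] [179.74   0.45   4.37] F [ 0.8 -0.8 -0.5] op 0.0507
MOVE [0.0028, -0.0019, 0.0724] spin -0.03
```

Request:
{"op": "play_rows", "data": {
  "series": [
    [80,0.002,-0.001,0,0],
    [80,0.002,-0.001,0,0],
    [80,0.002,-0.001,0,0],
    [80,0.002,-0.001,0.03,0],
    [80,0.002,-0.001,0.055,0],
    [80,0.002,-0.001,0.0725,0],
    [80,0.002,-0.001,0.0725,0],
    [40,0.002,-0.001,0.0725,0],
    [20,0.002,-0.001,0.0725,0],
    [20,0.002,-0.001,0.0725,0]
  ]
}}

```text
clock: 19.8
tool_pos: [0.471, 0.1576, 0.083]
orientation: [-179.9, -0.1, 4.4]
force: [0.8, -0.8, 4.5]
opening: 0.0557
```

Request:
{"op": "play_rows", "data": {
  "series": [
    [20,0,0,0,0],
    [20,0,0,0,0],
    [20,0,0,-0.03,0],
    [20,0,0,-0.08,0],
    [20,0,0,-0.13,0],
    [20,0,0,-0.17,0],
    [20,0,0,-0.17,0]
  ]
}}

```text
clock: 20.5
tool_pos: [0.4724, 0.1584, 0.2582]
orientation: [-179.7, -0.6, 4.5]
force: [0.7, 0.2, -2.1]
opening: 0.0558
```

```bash
python3 - <<'E'
from h import *
go(.714,.1106,.215,4.4)
s=snap('scene')
a=s['frame'][90:200,200:310,::-1];cv2.imwrite('pics/s18.png',cv2.resize(a,None,fx=5,fy=5,interpolation=1))
E
```

```text
t 20.5 at [0.4724 0.1584 0.2582] [-179.68   -0.57    4.47] F [ 0.7  0.2 -2.1] op 0.0558
MOVE [0.2371, 0.0665, 0.0432] spin 0.07
```

View pics/s18.png

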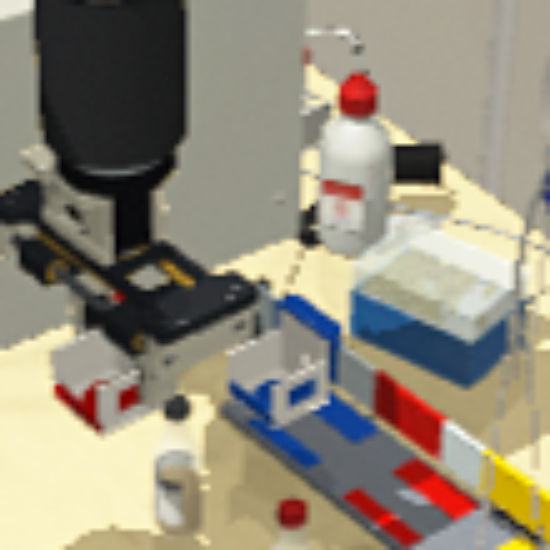

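Request:
{"op": "play_rows", "data": {
  "series": [
    [20,0.04,0.011,0,0],
    [20,0.08,0.022,0,0],
    [20,0.12,0.033,0,0],
    [20,0.16,0.045,0,0],
    [20,0.2,0.056,0,0],
    [20,0.24,0.0665,0,0],
    [20,0.24,0.0665,0.02,0],
    [20,0.24,0.0665,0.043,0],
    [20,0.24,0.0665,0.043,0],
    [20,0.24,0.0665,0.043,0]
  ]
}}

```text
clock: 21.55
tool_pos: [0.714, 0.109, 0.2074]
orientation: [179.9, 0.2, 4.4]
force: [1.3, 0.5, -1.3]
opening: 0.056
```

```bash
python3 - <<'E'
from h import *
go(.717,.111,.199,4.4)
E
```

```text
t 21.55 at [0.714  0.109  0.2074] [1.7994e+02 1.6000e-01 4.4300e+00] F [ 1.3  0.5 -1.3] op 0.056
MOVE [0.0031, -0.0017, 0.0084] spin 0.03
```

Request:
{"op": "play_rows", "data": {
  "series": [
    [20,0.002,-0.0015,0,0],
    [20,0.002,-0.0015,0.003,0],
    [20,0.002,-0.0015,0.006,0],
    [20,0.002,-0.0015,0.009,0],
    [20,0.002,-0.0015,0.012,0],
    [20,0.002,-0.0015,0.015,0],
    [20,0.002,-0.0015,0.018,0],
    [20,0.002,-0.0015,0.018,0],
    [20,0.002,-0.0015,0.018,0]
  ]
}}

```text
clock: 22.45
tool_pos: [0.7193, 0.1112, 0.1941]
orientation: [-180.0, -0.5, 4.5]
force: [5.4, -0.8, 7.0]
opening: 0.0559
```

```bash
python3 - <<'E'
from h import *
o=get_obs();go(.717,.111,.184,4.4);side(snap('scene'),o)
E
```

```text
t 22.45 at [0.7193 0.1112 0.1941] [-179.98   -0.46    4.49] F [ 5.4 -0.8  7. ] op 0.0559
MOVE [-0.0023, 0.0001, 0.0101] spin 0.09
side pts 65 hull [[-14, -24], [-14, 6], [-38, 11], [-39, 8], [-45, -17], [-45, -38], [-41, -43], [-38, -43], [-17, -33]]
  edge [-14. -24.] [-14.   6.] tilt 89.5
  edge [-14.   6.] [-38.  11.] tilt 12.1
  edge [-39.   8.] [-45. -17.] tilt 13.7
  edge [-45. -17.] [-45. -38.] tilt 89.9
  edge [-38. -43.] [-17. -33.] tilt 64.9
```

Request:
{"op": "play_rows", "data": {
  "series": [
    [20,0,0,0.003,0],
    [20,0,0,0.006,0],
    [20,0,0,0.008,0],
    [20,0,0,0.008,0],
    [20,0,0,0.008,0]
  ]
}}

```text
clock: 23.0
tool_pos: [0.7214, 0.1115, 0.1878]
orientation: [-180.0, -0.7, 4.5]
force: [10.2, -1.0, 10.9]
opening: 0.0559
```

```bash
python3 - <<'E'
from h import *
o=get_obs();go(.717,.111,.184,4.4);side(snap('scene'),o)
E
```

```text
t 23.0 at [0.7214 0.1115 0.1878] [-179.96   -0.75    4.52] F [10.2 -1.  10.9] op 0.0559
MOVE [-0.0044, 0.0001, 0.0038] spin 0.12
side pts 63 hull [[-15, -28], [-15, -24], [-15, 1], [-17, 8], [-26, 11], [-33, 12], [-36, 12], [-39, 12], [-46, -11], [-46, -24], [-45, -38], [-19, -31]]
  edge [-15. -24.] [-15.   1.] tilt 89.3
  edge [-39.  12.] [-46. -11.] tilt 17.5
  edge [-46. -11.] [-46. -24.] tilt 0.0
  edge [-46. -24.] [-45. -38.] tilt 84.7
  edge [-45. -38.] [-19. -31.] tilt 75.6
```

Request:
{"op": "play_rows", "data": {
  "series": [
    [20,0,0,0.002,0],
    [20,0,0,0.004,0],
    [20,0,0,0.004,0],
    [20,0,0,0.004,0]
  ]
}}

```text
clock: 23.45
tool_pos: [0.7221, 0.1115, 0.1843]
orientation: [-180.0, -0.8, 4.5]
force: [11.7, -2.0, 11.3]
opening: 0.0558
```

```bash
python3 - <<'E'
from h import *
o=get_obs();go(.717,.111,.184,4.4);side(snap('scene'),o)
E
```

```text
t 23.45 at [0.7221 0.1115 0.1843] [-179.96   -0.84    4.53] F [11.7 -2.  11.3] op 0.0558
MOVE [-0.0051, 0.0001, 0.0003] spin 0.13
side pts 65 hull [[-15, -17], [-16, 1], [-17, 7], [-18, 13], [-26, 17], [-33, 20], [-44, -5], [-48, -19], [-45, -44], [-15, -29]]
  edge [-15. -17.] [-16.   1.] tilt 86.3
  edge [-33.  20.] [-44.  -5.] tilt 23.5
  edge [-44.  -5.] [-48. -19.] tilt 14.1
  edge [-48. -19.] [-45. -44.] tilt 84.2
  edge [-45. -44.] [-15. -29.] tilt 63.9
  edge [-15. -29.] [-15. -17.] tilt 1.6
```

Request:
{"op": "play_rows", "data": {
  "series": [
    [20,0,0,0.002,0],
    [20,0,0,0.003,0],
    [20,0,0,0.003,0]
  ]
}}

```text
clock: 23.8
tool_pos: [0.7224, 0.1115, 0.1815]
orientation: [-180.0, -0.9, 4.5]
force: [11.5, -1.7, 12.4]
opening: 0.056
```

Request:
{"op": "play_rows", "data": {
  "series": [
    [20,0,0,-0.03,0],
    [20,0,0,-0.06,0],
    [20,0,0,-0.065,0],
    [20,0,0,-0.065,0],
    [20,0,0,-0.065,0]
  ]
}}

```text
clock: 24.3
tool_pos: [0.7158, 0.1109, 0.2394]
orientation: [-180.0, 0.1, 4.4]
force: [0.6, 0.3, -2.9]
opening: 0.0556
```

```bash
python3 - <<'E'
from h import *
o=get_obs();s=snap('scene');np.savez('s20.npz',**s);side(s,o);o=get_obs();s=snap('scene');np.savez('s20.npz',**s);side(s,o);near('red')
go(.65,.106,.2,4.4)
a=s['frame'][90:200,220:330,::-1];cv2.imwrite('pics/s20.png',cv2.resize(a,None,fx=5,fy=5,interpolation=1))
E
```

```text
side pts 62 hull [[-14, -11], [-16, 11], [-17, 16], [-31, 20], [-36, 20], [-47, -5], [-47, -13], [-44, -20], [-36, -23], [-16, -29]]
  edge [-14. -11.] [-16.  11.] tilt 85.1
  edge [-17.  16.] [-31.  20.] tilt 18.3
  edge [-36.  20.] [-47.  -5.] tilt 23.7
  edge [-36. -23.] [-16. -29.] tilt 15.4
  edge [-16. -29.] [-14. -11.] tilt 4.6
side pts 58 hull [[-14, -11], [-17, 12], [-25, 18], [-34, 22], [-44, 3], [-48, -12], [-46, -18], [-31, -25], [-21, -26], [-15, -27]]
  edge [-14. -11.] [-17.  12.] tilt 84.7
  edge [-17.  12.] [-25.  18.] tilt 34.1
  edge [-25.  18.] [-34.  22.] tilt 23.9
  edge [-34.  22.] [-44.   3.] tilt 25.9
  edge [-44.   3.] [-48. -12.] tilt 17.2
  edge [-46. -18.] [-31. -25.] tilt 26.4
  edge [-31. -25.] [-21. -26.] tilt 5.4
  edge [-15. -27.] [-14. -11.] tilt 1.6
top red 67 mean [-32.7  -1.4 -15.9] p5 [-45.7 -15.1 -25.6] p95 [-19.7  12.6  -1.9]
scene red 45 mean [-34.6  -0.9  -8.2] p5 [-49.  -26.8 -25.5] p95 [13.3 21.3 17.6]
t 24.5 at [0.7161 0.1108 0.2392] [1.7997e+02 1.2000e-01 4.4200e+00] F [ 1.3 -0.9 -1.7] op 0.0558
MOVE [-0.0662, -0.0003, 0.0392] spin 0.02
```

View pics/s20.png

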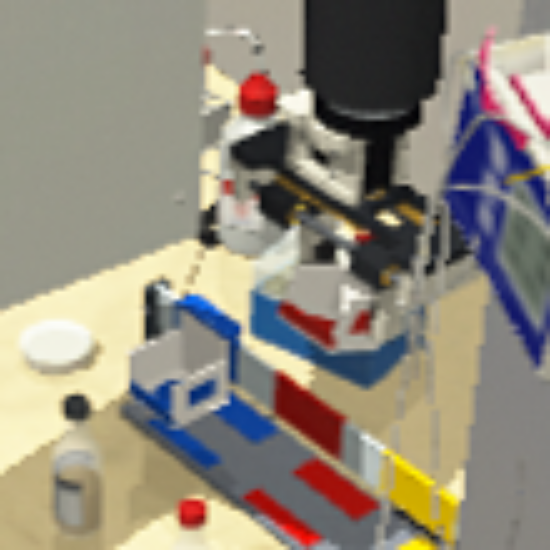

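Request:
{"op": "play_rows", "data": {
  "series": [
    [20,-0.03,0,0,0],
    [20,-0.059,0,0,0],
    [20,-0.059,0,0.03,0],
    [20,-0.059,0,0.06,0],
    [20,-0.059,0,0.065,0],
    [20,-0.059,0,0.065,0],
    [20,-0.059,0,0.065,0]
  ]
}}

```text
clock: 25.2
tool_pos: [0.6568, 0.1061, 0.1755]
orientation: [180.0, 0.2, 4.4]
force: [-5.4, -1.7, -3.4]
opening: 0.0559
```

```bash
python3 - <<'E'
from h import *
go(.657,.1062,.16,4.4)
near('red')
E
```

```text
t 25.2 at [0.6568 0.1061 0.1755] [1.7996e+02 1.7000e-01 4.4100e+00] F [-5.4 -1.7 -3.4] op 0.0559
MOVE [0.0002, -0.0001, 0.0155] spin 0.01
top red 48 mean [-33.5  -1.6 -14.9] p5 [-44.5 -12.4 -25.6] p95 [-22.9  10.8  -1.8]
scene red 44 mean [-36.2  -2.  -12.3] p5 [-48.7 -27.8 -29.5] p95 [-12.8  23.   -3.5]
```

Request:
{"op": "play_rows", "data": {
  "series": [
    [20,0,0,0.005,0],
    [20,0,0,0.01,0],
    [20,0,0,0.014,0],
    [20,0,0,0.017,0],
    [20,0,0,0.017,0]
  ]
}}

```text
clock: 25.8
tool_pos: [0.6567, 0.106, 0.1592]
orientation: [180.0, 0.1, 4.4]
force: [-6.8, -0.7, -0.9]
opening: 0.0558
```

Request:
{"op": "play_rows", "data": {
  "series": [
    [20,0,0,0.003,0],
    [20,0,0,0.005,0],
    [20,0,0,0.005,0]
  ]
}}

```text
clock: 26.1
tool_pos: [0.6567, 0.106, 0.1544]
orientation: [180.0, 0.1, 4.4]
force: [-6.4, -0.7, -1.1]
opening: 0.056
```

Request:
{"op": "play_rows", "data": {
  "series": [
    [20,0,0,0.003,0],
    [20,0,0,0.004,0],
    [20,0,0,0.004,0]
  ]
}}

```text
clock: 26.4
tool_pos: [0.6567, 0.106, 0.1505]
orientation: [180.0, 0.1, 4.4]
force: [-7.9, -0.5, -1.4]
opening: 0.0552
```

```bash
python3 - <<'E'
from h import *
o=get_obs();print(np.round(o['force'],1),np.round(o['moment'],2))
s=snap('scene');t=snap('top');side(s,o)
a=s['frame'][100:200,225:325,::-1];cv2.imwrite('pics/s21.png',cv2.resize(a,None,fx=5.8,fy=5.8,interpolation=1))
a=t['frame'][120:230,170:320,::-1];cv2.imwrite('pics/t21.png',cv2.resize(a,None,fx=5,fy=5,interpolation=1))
E
```

```text
[-7.9 -0.5 -1.4] [-0.38  2.77 -0.05]
side pts 63 hull [[-14, -19], [-14, -11], [-15, 13], [-26, 19], [-29, 20], [-35, 19], [-48, -6], [-49, -14], [-42, -19], [-32, -25], [-20, -25]]
  edge [-14. -11.] [-15.  13.] tilt 87.6
  edge [-15.  13.] [-26.  19.] tilt 28.8
  edge [-35.  19.] [-48.  -6.] tilt 26.3
  edge [-42. -19.] [-32. -25.] tilt 29.1
  edge [-32. -25.] [-20. -25.] tilt 0.6
```

View pics/s21.png

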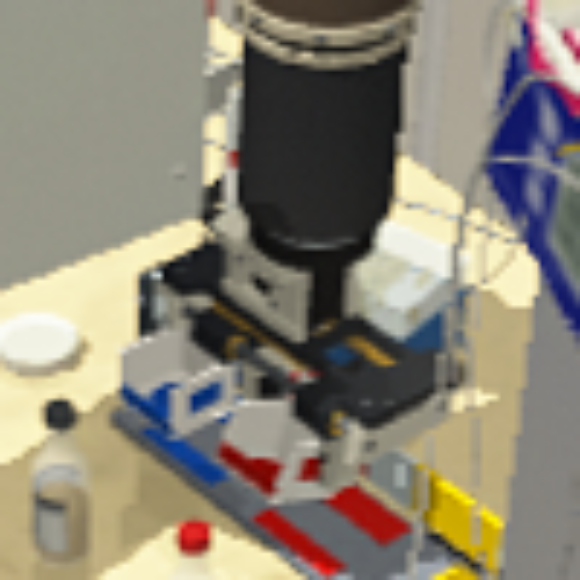

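View pics/t21.png

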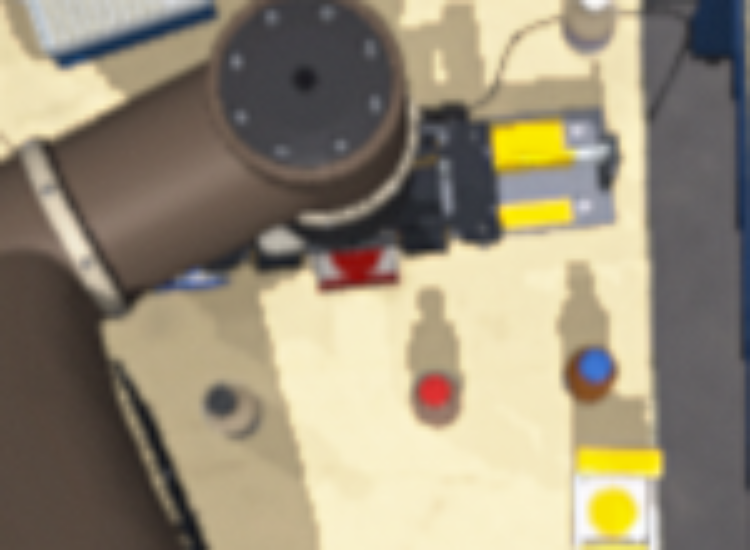

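Request:
{"op": "play_rows", "data": {
  "series": [
    [20,-0.0015,0,-0.004,0],
    [20,-0.003,0,-0.004,0],
    [20,-0.003,0,-0.004,0]
  ]
}}

```text
clock: 26.8
tool_pos: [0.656, 0.1066, 0.1552]
orientation: [-179.9, -0.2, 4.4]
force: [0.9, -0.3, -1.9]
opening: 0.0557
```

Request:
{"op": "play_rows", "data": {
  "series": [
    [20,0,0,0.003,0],
    [20,0,0,0.006,0],
    [20,0,0,0.008,0],
    [20,0,0,0.008,0]
  ]
}}

```text
clock: 27.2
tool_pos: [0.6548, 0.1062, 0.1453]
orientation: [180.0, 0.0, 4.4]
force: [1.3, -0.5, -2.0]
opening: 0.0557
```

Request:
{"op": "play_rows", "data": {
  "series": [
    [20,0,0,0.002,0],
    [20,0,0,0.004,0],
    [20,0,0,0.004,0]
  ]
}}

```text
clock: 27.5
tool_pos: [0.6558, 0.1063, 0.1435]
orientation: [-180.0, -0.2, 4.5]
force: [-1.3, -0.6, 7.9]
opening: 0.056
```

Request:
{"op": "play_rows", "data": {
  "series": [
    [20,0,0,-0.002,0],
    [20,-0.004,0,-0.002,0],
    [20,-0.007,0,-0.002,0],
    [20,-0.007,0,-0.002,0]
  ]
}}

```text
clock: 27.9
tool_pos: [0.6526, 0.1063, 0.1459]
orientation: [-179.9, -0.6, 4.5]
force: [16.1, -2.6, -1.5]
opening: 0.0558
```

Hooked (pull resists with 16 N). Return and press down slightly, then release.

Request:
{"op": "play_rows", "data": {
  "series": [
    [20,0.004,0,0,0],
    [20,0.007,0,0.001,0],
    [20,0.007,0,0.003,0],
    [20,0.007,0,0.004,0],
    [20,0.007,0,0.004,0]
  ]
}}

```text
clock: 28.4
tool_pos: [0.6558, 0.1063, 0.1419]
orientation: [-180.0, -0.2, 4.5]
force: [-0.6, -0.7, 11.8]
opening: 0.0557
```

```bash
python3 - <<'E'
from h import *
o=get_obs();s=snap('scene');side(s,o)
E
```

```text
side pts 56 hull [[-15, 5], [-15, 9], [-17, 16], [-28, 22], [-34, 19], [-47, -6], [-47, -11], [-39, -22], [-31, -26], [-20, -27], [-18, -26], [-17, -20]]
  edge [-17.  16.] [-28.  22.] tilt 30.2
  edge [-34.  19.] [-47.  -6.] tilt 27.5
  edge [-47. -11.] [-39. -22.] tilt 54.3
  edge [-31. -26.] [-20. -27.] tilt 7.7
  edge [-17. -20.] [-15.   5.] tilt 4.6
```

Request:
{"op": "play_rows", "data": {
  "series": [
    [40,0,0,-0.003,0],
    [85,0,0,-0.003,0],
    [85,0,0,-0.003,0],
    [85,0,0,-0.003,0],
    [85,0,0,-0.003,0],
    [85,0,0,-0.03,0],
    [85,0,0,-0.07,0],
    [85,0,0,-0.1,0],
    [85,0,0,-0.1,0]
  ]
}}

```text
clock: 29.35
tool_pos: [0.6567, 0.1066, 0.2449]
orientation: [-179.9, -0.4, 4.5]
force: [1.2, 0.3, -0.1]
opening: 0.0745
```

```bash
python3 - <<'E'
from h import *
o=get_obs();s=snap('scene');print(np.round(o['force'],1))
a=s['frame'][100:200,220:320,::-1];cv2.imwrite('pics/s22.png',cv2.resize(a,None,fx=5.8,fy=5.8,interpolation=1))
tilt('red',s);tilt('blue',s)
go(.680-.0618,.108-.0048,.185,4.4)
E
```

```text
[ 1.2  0.3 -0.1]
  edge [ -6. 110.] [-58. 113.] 3.8
  edge [-62. 110.] [-73.  86.] 22.9
  edge [-63.  73.] [-39.  65.] 18.4
  edge [-27.  65.] [-19.  75.] 40.0
  edge [-9. 92.] [ -6. 106.] 11.4
   rim 29 med [-67.9   2.   82.7] p5 [-72.2 -18.7  72.9] p95 [-51.6  21.6  90. ]
   disc 15 med [-40.1   1.9  72.4] p5 [-48.  -27.7  66.5] p95 [-32.7  15.   89.5]
   lip 25 med [  4.9  -3.5 118.2] p5 [ -3.4 -25.1 115.3] p95 [  9.2  23.9 122.9]
  edge [-6. 85.] [ -6. 100.] 88.4
  edge [ -8. 110.] [-49.  96.] 71.2
  edge [-56.  92.] [-57.  57.] 1.9
  edge [-48.  52.] [-23.  54.] 87.2
  edge [-23.  54.] [-11.  60.] 60.3
  edge [-8. 64.] [-7. 77.] 5.2
   rim 8 med [-55.9  -2.9  67.1] p5 [-60.  -15.5  61.7] p95 [-51.8  13.9  72.6]
   disc 25 med [-33.1 -23.1  73.4] p5 [-43.7 -30.4  55.1] p95 [-21.7  16.6  83.8]
   lip 44 med [ -2.   -2.5 119.4] p5 [ -7.4 -24.9 115.9] p95 [  6.4  24.7 123.4]
t 29.4 at [0.6556 0.1065 0.2423] [-179.92   -0.25    4.43] F [-0.  -0.3 -1.4] op 0.0744
MOVE [-0.0376, 0.0004, 0.0573] spin 0.03
```

View pics/s22.png

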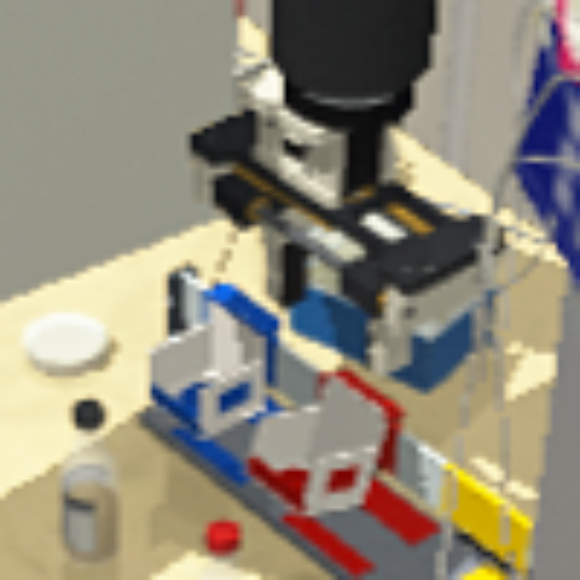

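Request:
{"op": "play_rows", "data": {
  "series": [
    [0,-0.037,0.001,0,0],
    [0,-0.037,0.001,0,0],
    [0,-0.037,0.001,0.02,0],
    [0,-0.037,0.001,0.04,0],
    [0,-0.037,0.001,0.055,0],
    [0,-0.037,0.001,0.06,0],
    [0,-0.037,0.001,0.07,0],
    [0,-0.037,0.001,0.075,0],
    [0,-0.037,0.001,0.08,0],
    [0,-0.037,0.001,0.085,0]
  ]
}}

```text
clock: 30.4
tool_pos: [0.618, 0.1023, 0.1544]
orientation: [-180.0, -0.0, 4.4]
force: [0.7, 0.9, -1.6]
opening: 0.002
```

Request:
{"op": "play_rows", "data": {
  "series": [
    [0,0,0,0.004,0],
    [0,0,0,0.008,0]
  ]
}}

```text
clock: 30.6
tool_pos: [0.6179, 0.1023, 0.1465]
orientation: [-180.0, -0.0, 4.4]
force: [0.9, -0.5, 0.5]
opening: 0.0001
```

Request:
{"op": "play_rows", "data": {
  "series": [
    [0,0,0,0.004,0],
    [0,0,0,0.008,0]
  ]
}}

```text
clock: 30.8
tool_pos: [0.6179, 0.1023, 0.1384]
orientation: [-180.0, -0.0, 4.4]
force: [0.5, -0.1, 0.1]
opening: 0.0006
```

Request:
{"op": "play_rows", "data": {
  "series": [
    [0,0,0,0.003,0],
    [0,0,0,0.005,0],
    [0,0,0,0.005,0]
  ]
}}

```text
clock: 31.1
tool_pos: [0.6181, 0.1023, 0.1342]
orientation: [180.0, -0.0, 4.4]
force: [-1.8, 0.7, 5.9]
opening: 0.0003
```

Request:
{"op": "play_rows", "data": {
  "series": [
    [0,0,0,0.002,0],
    [0,0,0,0.003,0],
    [0,0,0,0.003,0]
  ]
}}

```text
clock: 31.4
tool_pos: [0.6184, 0.1023, 0.1332]
orientation: [180.0, -0.1, 4.5]
force: [-5.5, -0.9, 17.2]
opening: 0.0004
```

Request:
{"op": "play_rows", "data": {
  "series": [
    [0,0,0,-0.03,0],
    [0,0,0,-0.07,0],
    [0,0,0,-0.1,0],
    [0,0,0,-0.1,0]
  ]
}}

```text
clock: 31.8
tool_pos: [0.62, 0.1029, 0.236]
orientation: [-179.9, -0.5, 4.5]
force: [0.2, -0.1, -1.0]
opening: 0.0
```

```bash
python3 - <<'E'
from h import *
s=snap('scene')
a=s['frame'][100:200,220:320,::-1];cv2.imwrite('pics/s23.png',cv2.resize(a,None,fx=5.8,fy=5.8,interpolation=1))
tilt('red',s)
tilt('red',None,'top')
bracket('yellow',.457,-.068)
go(.472,-.0685,.24,-2)
E
```

```text
edge [-7. 72.] [-7. 85.] 88.4
  edge [-7. 85.] [ -9. 106.] 84.6
  edge [ -9. 106.] [-50.  97.] 78.3
  edge [-57.  90.] [-58.  70.] 3.7
  edge [-58.  70.] [-53.  54.] 73.1
  edge [-53.  54.] [-20.  55.] 88.6
  edge [-20.  55.] [-7. 63.] 57.2
   rim 14 med [-55.1  -1.1  64.9] p5 [-58.4 -15.2  55.9] p95 [-52.4  19.   69.1]
   disc 31 med [-32.5  -3.5  61.6] p5 [-43.3 -29.9  54.8] p95 [-20.8  16.9  84.8]
   lip 40 med [ -0.5  -5.9 119.3] p5 [ -7.2 -27.5 114.6] p95 [  7.4  22.6 123.4]
top yellow lip 62 [ 0.4912 -0.0697  0.067 ] [ 0.491  -0.069   0.0663] floor 52 [ 0.4571 -0.0684  0.0036] walls 27 [ 0.4566 -0.0669  0.0409]
scene yellow lip 55 [ 0.4906 -0.0684  0.0623] [ 0.4899 -0.0703  0.0634] floor 37 [ 0.4462 -0.0581  0.0042] walls 120 [ 0.4565 -0.0672  0.0385]
t 32.0 at [0.6173 0.1021 0.2296] [1.7999e+02 9.0000e-02 4.4100e+00] F [ 1.5 -0.4 -0.5] op 0.0002
MOVE [-0.1579, 0.1589, -0.0104] spin 6.41
```

View pics/s23.png

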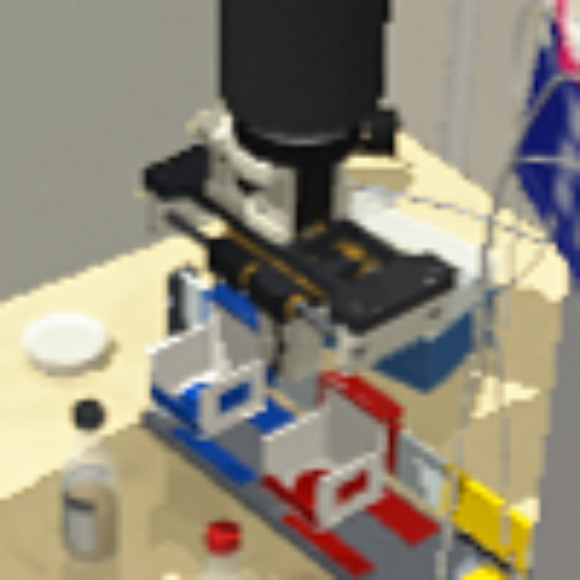

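Request:
{"op": "play_rows", "data": {
  "series": [
    [80,-0.03,0.03,0,0],
    [80,-0.06,0.06,0,0],
    [80,-0.09,0.09,0,2],
    [80,-0.12,0.12,0,4],
    [80,-0.158,0.158,0,6],
    [80,-0.16,0.1585,0.03,6],
    [80,-0.16,0.1585,0.07,6],
    [80,-0.16,0.1585,0.08,6],
    [80,-0.16,0.1585,0.08,6],
    [80,-0.16,0.1585,0.08,6]
  ]
}}

```text
clock: 33.0
tool_pos: [0.4713, -0.0679, 0.1512]
orientation: [180.0, 0.0, -1.5]
force: [0.6, -0.4, -0.4]
opening: 0.069
```

```bash
python3 - <<'E'
from h import *
go(.470,-.068,.081,-1.5)
E
```

```text
t 33.0 at [ 0.4713 -0.0679  0.1512] [ 1.7997e+02  1.0000e-02 -1.5300e+00] F [ 0.6 -0.4 -0.4] op 0.069
MOVE [-0.0013, 0.0002, 0.0702] spin -0.03
```

Request:
{"op": "play_rows", "data": {
  "series": [
    [80,-0.001,0,0.03,0],
    [80,-0.001,0,0.055,0],
    [80,-0.001,0,0.07,0],
    [80,-0.001,0,0.07,0],
    [40,-0.001,0,0.07,0],
    [20,-0.001,0,0.07,0],
    [20,-0.001,0,0.07,0],
    [20,-0.001,0,0.07,0]
  ]
}}

```text
clock: 33.8
tool_pos: [0.4706, -0.0677, 0.082]
orientation: [-180.0, -0.2, -1.5]
force: [-0.2, 1.1, 6.5]
opening: 0.0559
```

Request:
{"op": "play_rows", "data": {
  "series": [
    [20,0,0,0,0],
    [20,0,0,-0.03,0],
    [20,0,0,-0.08,0],
    [20,0,0,-0.13,0],
    [20,0,0,-0.17,0],
    [20,0,0,-0.17,0],
    [20,0,0,-0.17,0]
  ]
}}

```text
clock: 34.5
tool_pos: [0.4695, -0.0679, 0.2517]
orientation: [-179.9, -0.2, -1.6]
force: [0.4, -0.1, -3.3]
opening: 0.0558
```

```bash
python3 - <<'E'
from h import *
go(.6888+.0359,-.0067+.0028,.215,4.4)
E
```

```text
t 34.5 at [ 0.4695 -0.0679  0.2517] [-1.7992e+02 -1.5000e-01 -1.5900e+00] F [ 0.4 -0.1 -3.3] op 0.0558
MOVE [0.2533, -0.0711, 0.0367] spin -5.99
```

Request:
{"op": "play_rows", "data": {
  "series": [
    [20,0.042,-0.012,0,-1],
    [20,0.084,-0.024,0,-2],
    [20,0.126,-0.036,0,-3],
    [20,0.168,-0.048,0,-4],
    [20,0.21,-0.06,0,-5],
    [20,0.2535,-0.071,0,-6],
    [20,0.2535,-0.071,0.015,-6],
    [20,0.2535,-0.071,0.035,-6],
    [20,0.2535,-0.071,0.035,-6],
    [20,0.2535,-0.071,0.035,-6]
  ]
}}

```text
clock: 35.5
tool_pos: [0.7242, -0.0043, 0.2139]
orientation: [180.0, 0.2, 4.4]
force: [0.3, 0.2, -1.1]
opening: 0.0558
```

```bash
python3 - <<'E'
from h import *
go(.6888+.0359,-.0067+.0028,.198,4.4)
E
```

```text
t 35.5 at [ 0.7242 -0.0043  0.2139] [179.96   0.2    4.42] F [ 0.3  0.2 -1.1] op 0.0558
MOVE [0.0005, -0.0003, 0.0159] spin 0.02
```

Request:
{"op": "play_rows", "data": {
  "series": [
    [20,0,0,0.008,0],
    [20,0,0,0.014,0],
    [20,0,0,0.018,0],
    [20,0,0,0.021,0],
    [20,0,0,0.024,0],
    [20,0,0,0.027,0],
    [20,0,0,0.03,0],
    [20,0,0,0.033,0],
    [20,0,0,0.035,0],
    [20,0,0,0.035,0]
  ]
}}

```text
clock: 36.5
tool_pos: [0.7299, -0.0034, 0.1859]
orientation: [180.0, -0.8, 4.5]
force: [9.2, -0.0, 10.3]
opening: 0.0557
```

Request:
{"op": "play_rows", "data": {
  "series": [
    [20,0,0,0.002,0],
    [20,0,0,0.004,0],
    [20,0,0,0.004,0]
  ]
}}

```text
clock: 36.8
tool_pos: [0.7305, -0.0033, 0.1823]
orientation: [180.0, -0.9, 4.5]
force: [10.8, 1.8, 10.9]
opening: 0.0558
```

```bash
python3 - <<'E'
from h import *
o=get_obs();go(.717,.111,.184,4.4);side(snap('scene'),o)
E
```

```text
t 36.8 at [ 0.7305 -0.0033  0.1823] [179.98  -0.86   4.53] F [10.8  1.8 10.9] op 0.0558
MOVE [-0.0044, -0.115, -0.0017] spin 0.13
side pts 29 hull [[-33, -5], [-33, 14], [-34, 19], [-41, 11], [-45, -10], [-46, -20], [-45, -34], [-45, -38], [-43, -45], [-33, -18]]
  edge [-33.  -5.] [-33.  14.] tilt 89.7
  edge [-34.  19.] [-41.  11.] tilt 42.9
  edge [-41.  11.] [-45. -10.] tilt 11.3
  edge [-45. -10.] [-46. -20.] tilt 6.7
  edge [-46. -20.] [-45. -34.] tilt 87.1
  edge [-43. -45.] [-33. -18.] tilt 19.9
  edge [-33. -18.] [-33.  -5.] tilt 0.9
```

Request:
{"op": "play_rows", "data": {
  "series": [
    [20,0,0,0.002,0],
    [20,0,0,0.0025,0],
    [20,0,0,0.0025,0]
  ]
}}

```text
clock: 37.15
tool_pos: [0.7307, -0.0033, 0.1801]
orientation: [180.0, -0.9, 4.5]
force: [10.7, 1.0, 11.8]
opening: 0.0558
```

Request:
{"op": "play_rows", "data": {
  "series": [
    [20,0,0,-0.03,0],
    [20,0,0,-0.06,0],
    [20,0,0,-0.065,0],
    [20,0,0,-0.065,0],
    [20,0,0,-0.065,0]
  ]
}}

```text
clock: 37.65
tool_pos: [0.7243, -0.0041, 0.2381]
orientation: [-180.0, 0.1, 4.4]
force: [0.5, 0.3, -2.3]
opening: 0.0559
```

```bash
python3 - <<'E'
from h import *
o=get_obs();s=snap('scene');side(s,o);near('yellow')
go(.6888-.0239,-.0067-.0018,.175,4.4)
a=s['frame'][90:200,240:350,::-1];cv2.imwrite('pics/s24.png',cv2.resize(a,None,fx=5,fy=5,interpolation=1))
t=snap('top');L=local(cloud(t));cm=cmask(t,'yellow')>0
P=L[cm&(abs(L[...,1])<40)&(abs(L[...,0])<60)&(abs(L[...,2])<60)];print(P[P[:,0].argsort()].round(0).astype(int).tolist())
E
```

```text
side pts 38 hull [[-25, -17], [-25, 18], [-31, 21], [-34, 17], [-44, -4], [-45, -15], [-33, -21], [-29, -23]]
  edge [-25. -17.] [-25.  18.] tilt 88.6
  edge [-34.  17.] [-44.  -4.] tilt 27.3
  edge [-44.  -4.] [-45. -15.] tilt 2.2
  edge [-45. -15.] [-33. -21.] tilt 29.5
top yellow 61 mean [-33.   -0.3 -13.1] p5 [-43.2 -15.2 -23.8] p95 [-20.6  15.6  -1.3]
scene yellow 30 mean [-34.8   4.5  -8.9] p5 [-47.2 -16.2 -25. ] p95 [ 8.5 24.7  8.9]
t 37.8 at [ 0.7243 -0.0041  0.2376] [1.7999e+02 1.4000e-01 4.4200e+00] F [ 1.1  0.7 -1.8] op 0.056
MOVE [-0.0596, -0.0002, 0.0626] spin 0.02
[[-44, -6, -9], [-44, -3, -10], [-43, 6, -5], [-43, -16, -2], [-43, 0, -12], [-43, -19, -6], [-43, 9, -7], [-43, -13, -4], [-42, 19, -4], [-42, -10, -3], [-42, 12, -9], [-42, 16, -9], [-42, 9, 4], [-41, -7, -6], [-41, -3, -5], [-41, 0, -5], [-41, 6, -4], [-40, 3, -7], [-39, -7, -2], [-39, -4, -3], [-39, 0, -1], [-37, 3, -5], [-35, 5, -16], [-33, -4, -13], [-33, -1, -13], [-33, -8, -17], [-32, 2, -19], [-31, 5, -19], [-31, 8, -21], [-30, -8, -16], [-30, -11, -19], [-29, -2, -16], [-29, -5, -21], [-29, 1, -19], [-28, 4, -21], [-28, 11, -18], [-27, -8, -16], [-26, 7, -26], [-26, -12, -21], [-26, 4, -14], [-26, -2, -18], [-25, 1, -20], [-25, -6, -24], [-24, 10, -20], [-24, -15, -17], [-24, 7, -22], [-24, -12, -18], [-23, 13, -24], [-22, -6, -21], [-22, -9, -24], [-22, -3, -21], [-22, 10, -16], [-21, 7, -20], [-21, 13, -17], [-21, 0, -26], [-21, 4, -24], [-20, -16, -20], [-20, -9, -17], [-19, -13, -26]]
```

View pics/s24.png

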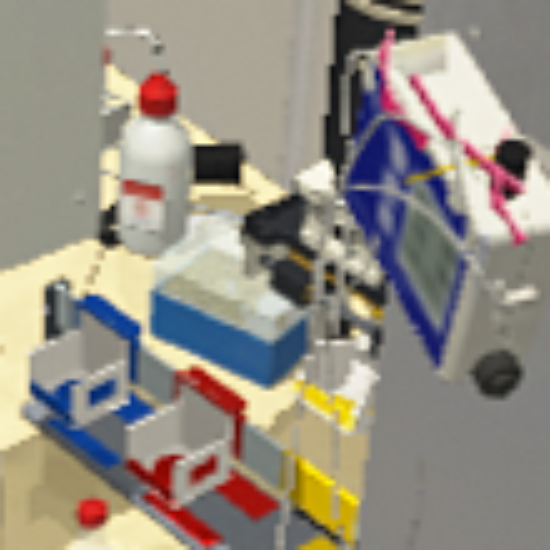

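Request:
{"op": "play_rows", "data": {
  "series": [
    [20,-0.03,0,0,0],
    [20,-0.0615,0,0,0],
    [20,-0.0615,0,0.03,0],
    [20,-0.0615,0,0.055,0],
    [20,-0.0615,0,0.0625,0],
    [20,-0.0615,0,0.07,0],
    [20,-0.0615,0,0.07,0],
    [20,-0.0615,0,0.07,0]
  ]
}}

```text
clock: 38.65
tool_pos: [0.6635, -0.0089, 0.1694]
orientation: [180.0, 0.1, 4.4]
force: [-1.6, -0.0, -1.7]
opening: 0.0559
```

Request:
{"op": "play_rows", "data": {
  "series": [
    [20,0,0,0.005,0],
    [20,0,0,0.01,0],
    [20,0,0,0.014,0],
    [20,0,0,0.014,0]
  ]
}}

```text
clock: 39.05
tool_pos: [0.6635, -0.0088, 0.1545]
orientation: [180.0, 0.0, 4.4]
force: [-2.0, -0.4, -2.9]
opening: 0.0558
```

Request:
{"op": "play_rows", "data": {
  "series": [
    [20,-0.001,0,0.003,0],
    [20,-0.001,0,0.006,0],
    [20,-0.001,0,0.009,0],
    [20,-0.001,0,0.009,0]
  ]
}}

```text
clock: 39.45
tool_pos: [0.6625, -0.009, 0.1467]
orientation: [180.0, -0.0, 4.4]
force: [-4.3, -0.1, 3.9]
opening: 0.0557
```

Request:
{"op": "play_rows", "data": {
  "series": [
    [20,0,0,0.002,0],
    [20,0,0,0.005,0],
    [20,0,0,0.005,0]
  ]
}}

```text
clock: 39.75
tool_pos: [0.6632, -0.009, 0.1424]
orientation: [180.0, -0.1, 4.4]
force: [-3.2, -1.1, 6.2]
opening: 0.0559
```

Pull test to confirm the hook.

Request:
{"op": "play_rows", "data": {
  "series": [
    [20,0,0,-0.002,0],
    [20,-0.004,0,-0.002,0],
    [20,-0.007,0,-0.002,0],
    [20,-0.007,0,-0.002,0]
  ]
}}

```text
clock: 40.15
tool_pos: [0.6606, -0.0087, 0.1452]
orientation: [-180.0, -0.7, 4.5]
force: [14.1, -1.8, -2.9]
opening: 0.056
```

```bash
python3 - <<'E'
from h import *
o=get_obs();s=snap('scene');side(s,o);near('yellow')
E
```

```text
side pts 43 hull [[-14, 16], [-35, 24], [-42, 5], [-44, -17], [-18, -29], [-16, -23], [-14, 4]]
  edge [-14.  16.] [-35.  24.] tilt 21.2
  edge [-35.  24.] [-42.   5.] tilt 19.8
  edge [-42.   5.] [-44. -17.] tilt 4.3
  edge [-44. -17.] [-18. -29.] tilt 23.8
  edge [-16. -23.] [-14.   4.] tilt 3.3
  edge [-14.   4.] [-14.  16.] tilt 0.2
top yellow 35 mean [-32.3  -0.2 -14.1] p5 [-41.8 -11.3 -21.6] p95 [-23.   11.7  -3.7]
scene yellow 48 mean [-34.7   0.2 -12.7] p5 [-45.  -26.4 -27.4] p95 [-13.1  20.8  -2.6]
```

Request:
{"op": "play_rows", "data": {
  "series": [
    [20,0.004,0,0,0],
    [20,0.007,0,0.001,0],
    [20,0.007,0,0.003,0],
    [20,0.007,0,0.004,0],
    [20,0.007,0,0.004,0]
  ]
}}

```text
clock: 40.8
tool_pos: [0.6634, -0.0087, 0.1415]
orientation: [180.0, -0.1, 4.5]
force: [-4.5, 0.8, 13.4]
opening: 0.0556
```

Request:
{"op": "play_rows", "data": {
  "series": [
    [40,0,0,-0.003,0],
    [85,0,0,-0.003,0],
    [85,0,0,-0.003,0],
    [85,0,0,-0.003,0],
    [85,0,0,-0.003,0],
    [85,0,0,-0.03,0],
    [85,0,0,-0.07,0],
    [85,0,0,-0.1,0],
    [85,0,0,-0.1,0]
  ]
}}

```text
clock: 41.7
tool_pos: [0.6648, -0.0088, 0.2445]
orientation: [-180.0, -0.5, 4.5]
force: [0.4, -0.3, -0.7]
opening: 0.0743
```

```bash
python3 - <<'E'
from h import *
s=snap('scene');tilt('yellow',s)
a=s['frame'][100:210,230:340,::-1];cv2.imwrite('pics/s25.png',cv2.resize(a,None,fx=5.2,fy=5.2,interpolation=1))
go(.6888-.0608,-.0067-.0048,.185,4.4)
E
```

```text
edge [ -7. 122.] [-58. 115.] 82.3
  edge [-61. 111.] [-74.  79.] 21.0
  edge [-74.  79.] [-55.  69.] 26.4
  edge [-51.  67.] [-31.  61.] 18.4
  edge [-31.  61.] [-18.  63.] 79.9
  edge [-18.  63.] [-7. 90.] 21.4
  edge [-7. 98.] [ -7. 122.] 0.5
   rim 28 med [-67.6   1.2  82.1] p5 [-70.5 -17.2  75.4] p95 [-58.3  20.5  88. ]
   disc 17 med [-42.6   2.   71.1] p5 [-48.7 -27.2  66.7] p95 [-33.1  16.7  88.7]
   lip 27 med [  3.1  -5.5 119. ] p5 [ -2.7 -26.5 114.5] p95 [  8.7  18.2 122.7]
t 41.75 at [ 0.6637 -0.0087  0.2418] [-179.97   -0.28    4.43] F [ 0.8  0.3 -1.5] op 0.0745
MOVE [-0.0358, 0.0, 0.0568] spin 0.03
```

View pics/s25.png

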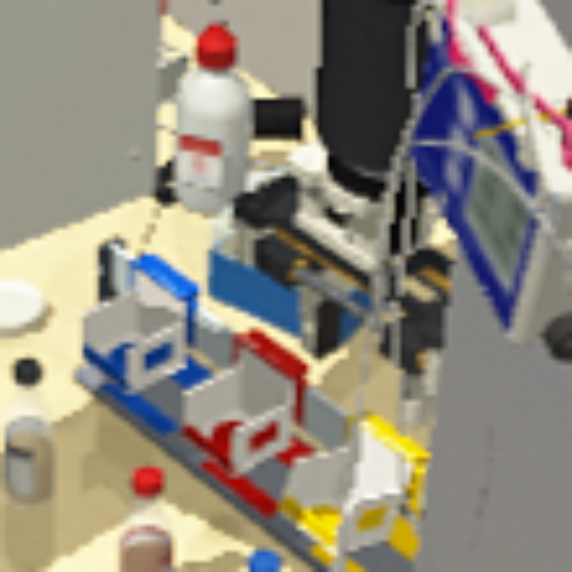

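Yellow hangs hooked at about 20°. Press its rim.

Request:
{"op": "play_rows", "data": {
  "series": [
    [0,-0.036,0.001,0,0],
    [0,-0.036,0.001,0,0],
    [0,-0.036,0.001,0.02,0],
    [0,-0.036,0.001,0.04,0],
    [0,-0.036,0.001,0.055,0],
    [0,-0.036,0.001,0.06,0],
    [0,-0.036,0.001,0.07,0],
    [0,-0.036,0.001,0.075,0],
    [0,-0.036,0.001,0.08,0],
    [0,-0.036,0.001,0.085,0]
  ]
}}

```text
clock: 42.75
tool_pos: [0.6269, -0.0126, 0.1539]
orientation: [-180.0, -0.0, 4.4]
force: [0.7, 0.7, 0.4]
opening: 0.0023
```

Request:
{"op": "play_rows", "data": {
  "series": [
    [0,0,0,0.004,0],
    [0,0,0,0.008,0],
    [0,0,0,0.012,0],
    [0,0,0,0.016,0]
  ]
}}

```text
clock: 43.15
tool_pos: [0.6269, -0.0126, 0.138]
orientation: [-180.0, -0.0, 4.4]
force: [0.5, 0.5, -0.1]
opening: 0.0008
```

Request:
{"op": "play_rows", "data": {
  "series": [
    [0,0,0,0.003,0],
    [0,0,0,0.005,0],
    [0,0,0,0.006,0],
    [0,0,0,0.006,0]
  ]
}}

```text
clock: 43.55
tool_pos: [0.6271, -0.0127, 0.1337]
orientation: [180.0, -0.1, 4.5]
force: [-3.6, 0.8, 11.4]
opening: 0.0005
```

Request:
{"op": "play_rows", "data": {
  "series": [
    [0,0,0,0.002,0],
    [0,0,0,0.002,0]
  ]
}}

```text
clock: 43.75
tool_pos: [0.6273, -0.0127, 0.1331]
orientation: [180.0, -0.1, 4.5]
force: [-6.9, 0.8, 20.7]
opening: 0.0006
```

Request:
{"op": "play_rows", "data": {
  "series": [
    [0,0,0,-0.03,0],
    [0,0,0,-0.07,0],
    [0,0,0,-0.1,0],
    [0,0,0,-0.1,0]
  ]
}}

```text
clock: 44.15
tool_pos: [0.6291, -0.0124, 0.2355]
orientation: [-180.0, -0.5, 4.5]
force: [0.7, 0.0, -0.2]
opening: 0.0004
```

```bash
python3 - <<'E'
from h import *
s=snap('scene');
for c in('yellow','red','blue'): print(c);tilt(c,s)
go(.6712-.0598,.2227-.0056,.24,4.4)
E
```

```text
yellow
  edge [-7. 57.] [ -7. 107.] 90.0
  edge [ -7. 119.] [-50.  99.] 64.6
  edge [-57.  73.] [-54.  56.] 79.9
  edge [-51.  55.] [-18.  55.] 89.2
   rim 13 med [-55.4   4.7  63.8] p5 [-58.7  -6.4  57.1] p95 [-53.1  16.2  70.2]
   disc 23 med [-32.5 -26.1  74.2] p5 [-43.  -29.6  55.6] p95 [-19.5  18.2  85.5]
   lip 39 med [  0.6  -8.6 119.2] p5 [ -5.5 -26.6 114.3] p95 [  7.3  23.1 123. ]
red
  edge [ -6. 119.] [-52.  96.] 64.0
  edge [-57.  89.] [-59.  66.] 3.8
  edge [-59.  66.] [-54.  55.] 68.0
  edge [-44.  53.] [-24.  52.] 4.1
  edge [-24.  52.] [-9. 58.] 65.1
  edge [-9. 58.] [-7. 85.] 5.6
  edge [-7. 85.] [ -6. 106.] 1.5
  edge [ -6. 106.] [ -6. 119.] 0.8
   rim 14 med [-54.9  -1.1  63.9] p5 [-58.2 -16.9  56.4] p95 [-51.3  20.   68.1]
   disc 31 med [-35.6  -3.1  61.2] p5 [-40.8 -30.3  53.6] p95 [-18.1  19.5  85.2]
   lip 33 med [ -2.   -4.5 118.9] p5 [ -6.3 -22.8 115.1] p95 [  6.6  22.3 122.4]
blue
  edge [-6. 90.] [ -7. 110.] 86.5
  edge [ -9. 121.] [-56.  92.] 59.3
  edge [-56.  92.] [-59.  64.] 5.1
  edge [-49.  53.] [-23.  54.] 88.7
  edge [-7. 77.] [-6. 90.] 3.5
   rim 8 med [-55.   -1.7  65.7] p5 [-56.8 -15.1  62.2] p95 [-50.6  20.2  67.5]
   disc 25 med [-33.  -21.6  72.9] p5 [-42.8 -30.3  55.1] p95 [-19.4  17.1  84.6]
   lip 41 med [ -1.2  -1.4 119.2] p5 [ -6.3 -29.9 114.8] p95 [  8.7  25.9 122.8]
t 44.2 at [ 0.6279 -0.0124  0.2328] [-179.95   -0.29    4.43] F [-0.2 -0.2 -0.1] op 0.0007
MOVE [0.0013, -0.2301, -0.0072] spin 0.03
```

Request:
{"op": "play_rows", "data": {
  "series": [
    [0,0,-0.05,0,0],
    [0,0,-0.1,0,0],
    [0,0,-0.15,0,0],
    [0,0,-0.2,0,0],
    [0,0.001,-0.23,0,0],
    [0,0.001,-0.23,0.04,0],
    [0,0.001,-0.23,0.08,0],
    [0,0.001,-0.23,0.094,0],
    [0,0.001,-0.23,0.097,0],
    [0,0.001,-0.23,0.098,0]
  ]
}}

```text
clock: 45.2
tool_pos: [0.6074, 0.2155, 0.1305]
orientation: [179.9, 0.4, 4.4]
force: [-8.8, 0.1, -3.0]
opening: 0.0003
```

Request:
{"op": "play_rows", "data": {
  "series": [
    [0,0,0,0.002,0],
    [0,0,0,0.004,0],
    [0,0,0,0.004,0]
  ]
}}

```text
clock: 45.5
tool_pos: [0.6076, 0.2155, 0.1291]
orientation: [179.9, 0.3, 4.4]
force: [-13.4, -0.7, 7.4]
opening: 0.0008
```

Request:
{"op": "play_rows", "data": {
  "series": [
    [0,-0.008,0,-0.002,0],
    [0,-0.008,0,-0.02,0],
    [0,-0.006,0,-0.06,0],
    [0,0,0,-0.1,0],
    [0,0,0,-0.1,0]
  ]
}}

```text
clock: 46.0
tool_pos: [0.6138, 0.218, 0.2366]
orientation: [-179.7, -0.7, 4.5]
force: [1.5, -0.6, 0.6]
opening: 0.0001
```

```bash
python3 - <<'E'
from h import *
s=snap('scene');
for c in('blue',): print(c);tilt(c,s)
go(.6712-.0558,.2227-.0056,.15,4.4)
E
```

```text
blue
  edge [ -7. 105.] [-48.  98.] 80.3
  edge [-53.  93.] [-57.  66.] 7.9
  edge [-49.  54.] [-13.  54.] 0.4
  edge [-7. 63.] [-6. 85.] 2.4
   rim 7 med [-53.3   4.   63.6] p5 [-57.4 -14.7  61.2] p95 [-50.9  22.1  67.6]
   disc 24 med [-33.9 -12.8  66.6] p5 [-42.5 -31.2  54.9] p95 [-23.5  16.1  86.9]
   lip 37 med [  1.1  -1.3 120. ] p5 [ -5.  -27.1 115.2] p95 [  5.9  23.8 125.2]
t 46.05 at [0.6123 0.2175 0.2335] [-179.78   -0.49    4.42] F [ 0.8  0.3 -1.3] op 0.0007
MOVE [0.0031, 0.0006, 0.0835] spin 0.02
```

Request:
{"op": "play_rows", "data": {
  "series": [
    [0,0.005,0,0.04,0],
    [0,0.005,0,0.08,0],
    [0,0.005,0,0.085,0],
    [0,0.005,0,0.085,0],
    [0,0.005,0,0.09,0],
    [0,0.005,0,0.094,0],
    [0,0.005,0,0.097,0],
    [0,0.005,0,0.099,0],
    [0,0.005,0,0.1,0]
  ]
}}

```text
clock: 46.95
tool_pos: [0.6162, 0.2178, 0.1335]
orientation: [-179.9, -0.3, 4.5]
force: [-11.9, -1.6, 32.1]
opening: 0.0005
```

Request:
{"op": "play_rows", "data": {
  "series": [
    [0,0,0,-0.03,0],
    [0,0,0,-0.08,0],
    [60,0,0,-0.13,0],
    [100,0,0,-0.16,0],
    [100,0,0,-0.16,0]
  ]
}}

```text
clock: 47.45
tool_pos: [0.617, 0.218, 0.2954]
orientation: [-179.7, -0.6, 4.5]
force: [0.9, 0.1, -0.0]
opening: 0.0188
```

```bash
cat >> h.py <<'E'
def bottles():
    for n in('top','scene'):
        s=snap(n);W=cloud(s)
        for nm,(x,y) in {'a':(.55,-.053),'b':(.537,.052),'c':(.534,.193)}.items():
            m=(np.hypot(W[...,0]-x,W[...,1]-y)<.035)&(W[...,2]>.108)&(W[...,2]<.126);P=W[m]
            print(n,nm,len(P),((P.max(0)+P.min(0))/2).round(4) if len(P) else '')
E
python3 - <<'E'
from h import *
bottles();go(.55,-.053,.29,4.4)
E
```

```text
top a 31 [ 0.551  -0.0524  0.1165]
top b 32 [0.5377 0.0525 0.1185]
top c 32 [0.535  0.1928 0.1174]
scene a 34 [ 0.5509 -0.0541  0.1143]
scene b 28 [0.5343 0.0514 0.115 ]
scene c 25 [0.5336 0.1924 0.1137]
t 47.55 at [0.6151 0.2173 0.2898] [-1.7989e+02 -1.4000e-01  4.4200e+00] F [ 1.3 -0.7 -0.5] op 0.0269
MOVE [-0.0857, 0.2645, -0.0002] spin 0.02
```

Request:
{"op": "play_rows", "data": {
  "series": [
    [100,-0.014,0.044,0,0],
    [100,-0.028,0.088,0,0],
    [100,-0.042,0.132,0,0],
    [100,-0.056,0.176,0,0],
    [100,-0.07,0.22,0,0],
    [100,-0.0855,0.2645,0,0],
    [100,-0.0855,0.2645,0.03,0],
    [100,-0.0855,0.2645,0.06,0],
    [100,-0.0855,0.2645,0.06,0],
    [100,-0.0855,0.2645,0.06,0]
  ]
}}

```text
clock: 48.55
tool_pos: [0.5499, -0.0533, 0.2277]
orientation: [180.0, 0.1, 4.4]
force: [0.1, 0.1, 0.8]
opening: 0.0877
```

```bash
python3 - <<'E'
from h import *
go(.5505,-.053,.1245,4.4)
E
```

```text
t 48.55 at [ 0.5499 -0.0533  0.2277] [1.7995e+02 1.4000e-01 4.4400e+00] F [0.1 0.1 0.8] op 0.0877
MOVE [0.0006, -0.0003, 0.1032] spin 0.04
```

Request:
{"op": "play_rows", "data": {
  "series": [
    [100,0.0005,0,0.04,0],
    [100,0.0005,0,0.08,0],
    [100,0.0005,0,0.1,0],
    [100,0.0005,0,0.103,0],
    [100,0.0005,0,0.103,0],
    [100,0.0005,0,0.103,0],
    [20,0.0005,0,0.103,0],
    [20,0.0005,0,0.103,0],
    [20,0.0005,0,0.103,0],
    [20,0.0005,0,0.103,0]
  ]
}}

```text
clock: 49.55
tool_pos: [0.5508, -0.0532, 0.1256]
orientation: [-180.0, -0.0, 4.4]
force: [0.7, 0.2, -0.0]
opening: 0.061
```

Request:
{"op": "play_rows", "data": {
  "series": [
    [20,0,0,0,0],
    [20,0,0,0,0],
    [20,0,0,0,0]
  ]
}}

```text
clock: 49.85
tool_pos: [0.5507, -0.0532, 0.1251]
orientation: [180.0, 0.0, 4.4]
force: [0.8, 0.7, 0.4]
opening: 0.0371
```

Request:
{"op": "play_rows", "data": {
  "series": [
    [20,0,0,-0.005,0],
    [20,0,0,-0.04,0],
    [20,0,0,-0.09,0],
    [20,0,0,-0.14,0],
    [20,0,0,-0.165,0],
    [20,0,0,-0.165,0],
    [20,0,0,-0.165,0]
  ]
}}

```text
clock: 50.55
tool_pos: [0.5504, -0.0531, 0.2904]
orientation: [-180.0, -0.0, 4.4]
force: [-0.0, 0.5, -2.4]
opening: 0.0364
```

```bash
python3 - <<'E'
from h import *
s=snap('scene')
a=s['frame'][80:230,220:340,::-1];cv2.imwrite('pics/s26.png',cv2.resize(a,None,fx=4,fy=4,interpolation=1))
for c in('yellow',): tilt(c,s)
go(.659,-.009,.29,4.4)
E
```

```text
edge [-6. 59.] [ -7. 118.] 89.5
  edge [ -7. 118.] [-58.  98.] 69.1
  edge [-58.  98.] [-59.  70.] 1.7
  edge [-57.  59.] [-38.  50.] 26.1
  edge [-38.  50.] [-13.  56.] 76.4
   rim 9 med [-53.9   1.7  63.5] p5 [-56.   -6.4  60.7] p95 [-52.3  19.1  66.8]
   disc 23 med [-31.1 -24.3  69.4] p5 [-42.6 -29.3  54.9] p95 [-15.9  15.6  85.4]
   lip 35 med [  1.6  -9.4 118.9] p5 [ -3.5 -28.4 113.8] p95 [  6.9  10.9 121.9]
t 50.6 at [ 0.55   -0.0531  0.2893] [-1.7998e+02  8.0000e-02  4.4100e+00] F [ 0.3 -0.1 -2.4] op 0.0362
MOVE [0.1121, -0.0356, -0.0007] spin 0.01
```

View pics/s26.png

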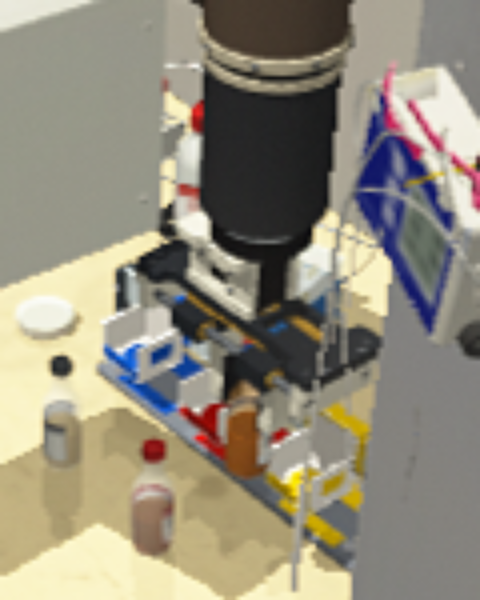

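Request:
{"op": "play_rows", "data": {
  "series": [
    [20,0.04,-0.012,0,0],
    [20,0.08,-0.025,0,0],
    [20,0.112,-0.0355,0,0],
    [20,0.112,-0.0355,0.02,0],
    [20,0.112,-0.0355,0.05,0],
    [20,0.112,-0.0355,0.07,0],
    [20,0.112,-0.0355,0.07,0],
    [20,0.112,-0.0355,0.07,0]
  ]
}}

```text
clock: 51.4
tool_pos: [0.6593, -0.0093, 0.2191]
orientation: [179.9, 0.2, 4.4]
force: [0.2, 0.2, -1.0]
opening: 0.0365
```

```bash
python3 - <<'E'
from h import *
s=snap('scene')
a=s['frame'][110:220,235:325,::-1];cv2.imwrite('pics/s27.png',cv2.resize(a,None,fx=5,fy=5,interpolation=1))
go(.659,-.009,.1855,4.4)
E
```

```text
t 51.45 at [ 0.6599 -0.0092  0.2204] [1.7997e+02 2.0000e-02 4.4400e+00] F [ 0.8  0.  -1.3] op 0.0363
MOVE [-0.0009, -0.0003, 0.0349] spin 0.04
```

View pics/s27.png

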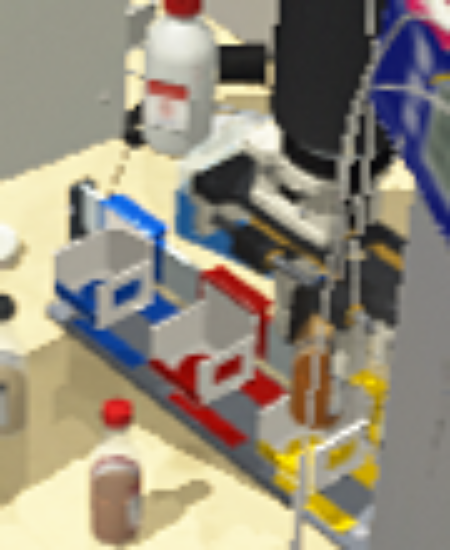

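Request:
{"op": "play_rows", "data": {
  "series": [
    [20,-0.001,0,0.012,0],
    [20,-0.001,0,0.022,0],
    [20,-0.001,0,0.028,0],
    [20,-0.001,0,0.032,0],
    [20,-0.001,0,0.034,0],
    [20,-0.001,0,0.034,0]
  ]
}}

```text
clock: 52.05
tool_pos: [0.6586, -0.0092, 0.1859]
orientation: [180.0, 0.0, 4.4]
force: [1.2, 0.7, -0.7]
opening: 0.0365
```

Request:
{"op": "play_rows", "data": {
  "series": [
    [20,0,0,0.001,0],
    [20,0,0,0.0015,0],
    [20,0,0,0.0015,0]
  ]
}}

```text
clock: 52.35
tool_pos: [0.6587, -0.0092, 0.1849]
orientation: [-180.0, -0.0, 4.4]
force: [0.5, -0.4, -1.2]
opening: 0.0362
```

Request:
{"op": "play_rows", "data": {
  "series": [
    [20,0,0,0.001,0],
    [20,0,0,0.002,0],
    [20,0,0,0.002,0]
  ]
}}

```text
clock: 52.65
tool_pos: [0.6591, -0.0092, 0.1846]
orientation: [180.0, -0.1, 4.5]
force: [-2.4, 0.0, 10.2]
opening: 0.0366
```

Seated; release and rise.

Request:
{"op": "play_rows", "data": {
  "series": [
    [50,0,0,-0.001,0],
    [75,0,0,-0.001,0],
    [75,0,0,-0.001,0],
    [75,0,0,-0.001,0],
    [75,0,0,-0.001,0],
    [75,0,0,-0.02,0],
    [75,0,0,-0.06,0],
    [75,0,0,-0.1,0],
    [75,0,0,-0.1,0]
  ]
}}

```text
clock: 53.55
tool_pos: [0.6611, -0.0092, 0.2894]
orientation: [180.0, -0.6, 4.5]
force: [0.8, 0.5, 0.9]
opening: 0.0656
```

```bash
python3 - <<'E'
from h import *
s=snap('scene')
a=s['frame'][110:220,235:325,::-1];cv2.imwrite('pics/s28.png',cv2.resize(a,None,fx=5,fy=5,interpolation=1))
tilt('yellow',s);bottles()
go(.5345,.1925,.29,4.4)
E
```

```text
edge [ -6. 112.] [-52. 101.] 76.5
  edge [-52. 101.] [-57.  88.] 21.6
  edge [-58.  86.] [-56.  63.] 86.8
  edge [-49.  53.] [-16.  53.] 89.3
  edge [-6. 56.] [ -6. 112.] 0.3
   rim 12 med [-55.3   0.8  65.1] p5 [-57.7  -4.5  56.4] p95 [-52.   16.8  67.6]
   disc 13 med [-33.7 -27.8  81.9] p5 [-42.4 -30.9  67. ] p95 [-25.6 -11.1  85.6]
   lip 39 med [  1.7  -8.6 119.7] p5 [ -4.5 -27.4 114.8] p95 [  8.4  14.9 123.8]
top a 0 
top b 32 [0.5379 0.0526 0.1169]
top c 0 
scene a 0 
scene b 29 [0.5361 0.0511 0.1146]
scene c 25 [0.5326 0.1928 0.1151]
t 53.7 at [ 0.6583 -0.0091  0.2824] [-179.97    0.      4.41] F [ 0.1 -0.8 -0.2] op 0.0662
MOVE [-0.108, -0.2105, -0.0076] spin 0.01
```

View pics/s28.png

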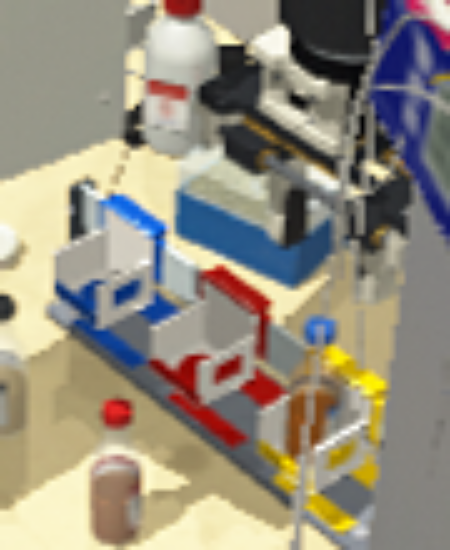

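Bottle a stands in the yellow tray. Now bottle c.

Request:
{"op": "play_rows", "data": {
  "series": [
    [100,-0.022,-0.042,0,0],
    [100,-0.044,-0.084,0,0],
    [100,-0.066,-0.126,0,0],
    [100,-0.088,-0.168,0,0],
    [100,-0.108,-0.21,0,0],
    [100,-0.108,-0.21,0.02,0],
    [100,-0.108,-0.21,0.055,0],
    [100,-0.108,-0.21,0.055,0],
    [100,-0.108,-0.21,0.055,0]
  ]
}}

```text
clock: 54.6
tool_pos: [0.5345, 0.1914, 0.2269]
orientation: [179.9, 0.1, 4.4]
force: [0.8, -0.2, 0.7]
opening: 0.0879
```

```bash
python3 - <<'E'
from h import *
go(.5345,.1925,.125,4.4)
E
```

```text
t 54.6 at [0.5345 0.1914 0.2269] [1.7988e+02 1.4000e-01 4.4300e+00] F [ 0.8 -0.2  0.7] op 0.0879
MOVE [0.0001, -0.0011, 0.1019] spin 0.03
```

Request:
{"op": "play_rows", "data": {
  "series": [
    [100,0,-0.001,0.04,0],
    [100,0,-0.001,0.08,0],
    [100,0,-0.001,0.1,0],
    [100,0,-0.001,0.102,0],
    [100,0,-0.001,0.102,0],
    [20,0,-0.001,0.102,0],
    [20,0,-0.001,0.102,0],
    [20,0,-0.001,0.102,0],
    [20,0,-0.001,0.102,0],
    [20,0,-0.001,0.102,0]
  ]
}}

```text
clock: 55.6
tool_pos: [0.5347, 0.1929, 0.1261]
orientation: [-180.0, -0.0, 4.4]
force: [0.2, 0.5, -0.8]
opening: 0.053
```

Request:
{"op": "play_rows", "data": {
  "series": [
    [20,0,0,0,0],
    [20,0,0,0,0],
    [20,0,0,0,0],
    [20,0,0,-0.005,0],
    [20,0,0,-0.04,0],
    [20,0,0,-0.09,0],
    [20,0,0,-0.14,0],
    [20,0,0,-0.165,0],
    [20,0,0,-0.165,0],
    [20,0,0,-0.165,0]
  ]
}}

```text
clock: 56.6
tool_pos: [0.5343, 0.1928, 0.2909]
orientation: [-179.9, -0.0, 4.4]
force: [-0.2, 0.4, -2.3]
opening: 0.0364
```

```bash
python3 - <<'E'
from h import *
go(.6413,.2204,.22,4.4)
E
```

```text
t 56.6 at [0.5343 0.1928 0.2909] [-1.7995e+02 -2.0000e-02  4.4100e+00] F [-0.2  0.4 -2.3] op 0.0364
MOVE [0.1088, -0.0193, 0.0709] spin 0.01
```

Request:
{"op": "play_rows", "data": {
  "series": [
    [20,0.036,-0.006,0,0],
    [20,0.072,-0.013,0,0],
    [20,0.109,-0.0195,0,0],
    [20,0.109,-0.0195,0.02,0],
    [20,0.109,-0.0195,0.05,0],
    [20,0.109,-0.0195,0.07,0],
    [20,0.109,-0.0195,0.07,0],
    [20,0.109,-0.0195,0.07,0]
  ]
}}

```text
clock: 57.4
tool_pos: [0.6415, 0.2204, 0.2195]
orientation: [179.9, 0.1, 4.4]
force: [-0.6, -0.3, 0.1]
opening: 0.0366
```

```bash
python3 - <<'E'
from h import *
s=snap('scene')
a=s['frame'][110:220,225:325,::-1];cv2.imwrite('pics/s29.png',cv2.resize(a,None,fx=5,fy=5,interpolation=1))
go(.6413,.2204,.186,4.4)
E
```

```text
t 57.45 at [0.6421 0.2207 0.2209] [179.97   0.     4.44] F [ 0.8  0.  -0.8] op 0.0362
MOVE [-0.0008, 0.0003, 0.0349] spin 0.04
```

View pics/s29.png

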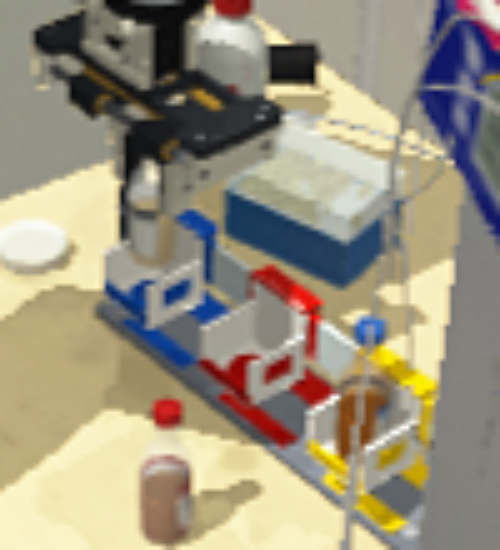

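Request:
{"op": "play_rows", "data": {
  "series": [
    [20,-0.001,0,0.012,0],
    [20,-0.001,0,0.022,0],
    [20,-0.001,0,0.029,0],
    [20,-0.001,0,0.033,0],
    [20,-0.001,0,0.035,0],
    [20,-0.001,0,0.036,0],
    [20,-0.001,0,0.036,0]
  ]
}}

```text
clock: 58.15
tool_pos: [0.6409, 0.2205, 0.1853]
orientation: [180.0, -0.0, 4.4]
force: [-0.9, -0.8, 2.2]
opening: 0.0365
```

Request:
{"op": "play_rows", "data": {
  "series": [
    [20,0,0,0.001,0],
    [20,0,0,0.001,0]
  ]
}}

```text
clock: 58.35
tool_pos: [0.6411, 0.2206, 0.1852]
orientation: [-180.0, -0.1, 4.4]
force: [-2.7, -1.5, 7.8]
opening: 0.0364
```

Request:
{"op": "play_rows", "data": {
  "series": [
    [50,0,0,-0.001,0],
    [75,0,0,-0.001,0],
    [75,0,0,-0.001,0],
    [75,0,0,-0.001,0],
    [75,0,0,-0.001,0],
    [75,0,0,-0.02,0],
    [75,0,0,-0.06,0],
    [75,0,0,-0.1,0],
    [75,0,0,-0.1,0]
  ]
}}

```text
clock: 59.25
tool_pos: [0.6432, 0.2215, 0.2906]
orientation: [-179.8, -0.6, 4.5]
force: [1.5, -0.4, -0.4]
opening: 0.0653
```

```bash
python3 - <<'E'
from h import *
s=snap('scene')
a=s['frame'][110:220,225:325,::-1];cv2.imwrite('pics/s30.png',cv2.resize(a,None,fx=5,fy=5,interpolation=1))
tilt('blue',s);bottles()
go(.5367,.0518,.23,4.4)
E
```

```text
edge [-7. 87.] [ -8. 119.] 88.7
  edge [ -8. 119.] [-56.  92.] 60.9
  edge [-58.  84.] [-56.  69.] 85.3
  edge [-56.  69.] [-54.  57.] 80.2
  edge [-50.  55.] [-15.  57.] 87.3
   rim 7 med [-55.  -11.2  68.5] p5 [-59.9 -16.3  60.1] p95 [-51.3  19.   72.4]
   disc 12 med [-31.1 -28.3  79.6] p5 [-38.3 -30.2  74.1] p95 [-22.4 -26.1  86.2]
   lip 31 med [  2.7  -5.5 120.1] p5 [ -5.9 -31.3 115.9] p95 [  7.4  20.6 124. ]
top a 0 
top b 32 [0.5378 0.0526 0.1172]
top c 0 
scene a 0 
scene b 27 [0.5336 0.0521 0.1141]
scene c 0 
t 59.4 at [0.6406 0.2206 0.2834] [-1.7997e+02  1.0000e-02  4.4100e+00] F [ 0.5 -1.4 -1.2] op 0.0655
MOVE [-0.1165, 0.1603, 0.0534] spin 0.01
```

View pics/s30.png

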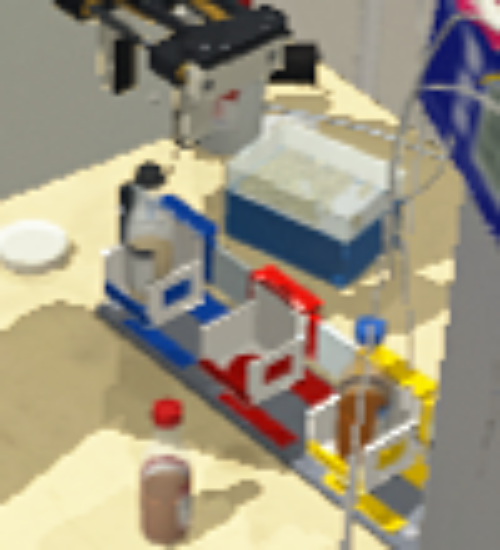

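Request:
{"op": "play_rows", "data": {
  "series": [
    [100,-0.029,0.04,0,0],
    [100,-0.058,0.08,0,0],
    [100,-0.087,0.12,0,0],
    [100,-0.1165,0.1603,0,0],
    [100,-0.1165,0.1603,0.02,0],
    [100,-0.1165,0.1603,0.055,0],
    [100,-0.1165,0.1603,0.055,0],
    [100,-0.1165,0.1603,0.055,0]
  ]
}}

```text
clock: 60.2
tool_pos: [0.5367, 0.0516, 0.228]
orientation: [179.9, 0.2, 4.4]
force: [2.0, 0.8, 1.0]
opening: 0.0876
```

```bash
python3 - <<'E'
from h import *
go(.5365,.052,.127,4.4)
E
```

```text
t 60.2 at [0.5367 0.0516 0.228 ] [1.7992e+02 1.6000e-01 4.4400e+00] F [2.  0.8 1. ] op 0.0876
MOVE [-0.0002, -0.0004, 0.101] spin 0.04
```

Request:
{"op": "play_rows", "data": {
  "series": [
    [100,-0.0005,0,0.04,0],
    [100,-0.0005,0,0.08,0],
    [100,-0.0005,0,0.1,0],
    [100,-0.0005,0,0.101,0],
    [100,-0.0005,0,0.101,0],
    [20,-0.0005,0,0.101,0],
    [20,-0.0005,0,0.101,0],
    [20,-0.0005,0,0.101,0],
    [20,-0.0005,0,0.101,0],
    [20,-0.0005,0,0.101,0]
  ]
}}

```text
clock: 61.2
tool_pos: [0.5366, 0.0518, 0.128]
orientation: [-180.0, -0.0, 4.4]
force: [1.2, -0.9, 0.2]
opening: 0.0532
```

Request:
{"op": "play_rows", "data": {
  "series": [
    [20,0,0,0,0],
    [20,0,0,0,0],
    [20,0,0,0,0],
    [20,0,0,0,0]
  ]
}}

```text
clock: 61.6
tool_pos: [0.5366, 0.0518, 0.1277]
orientation: [180.0, 0.0, 4.4]
force: [1.5, 0.1, -0.5]
opening: 0.0364
```

Request:
{"op": "play_rows", "data": {
  "series": [
    [20,0,0,-0.005,0],
    [20,0,0,-0.04,0],
    [20,0,0,-0.09,0],
    [20,0,0,-0.14,0],
    [20,0,0,-0.18,0],
    [20,0,0,-0.18,0],
    [20,0,0,-0.18,0]
  ]
}}

```text
clock: 62.3
tool_pos: [0.5365, 0.0519, 0.3087]
orientation: [-179.9, -0.1, 4.4]
force: [1.0, -0.4, -2.3]
opening: 0.0363
```

```bash
python3 - <<'E'
from h import *
go(.650,.1059,.225,4.4)
E
```

```text
t 62.3 at [0.5365 0.0519 0.3087] [-1.7993e+02 -1.2000e-01  4.4200e+00] F [ 1.  -0.4 -2.3] op 0.0363
MOVE [0.1173, -0.0451, 0.0837] spin 0.02
```

Request:
{"op": "play_rows", "data": {
  "series": [
    [20,0.04,-0.015,0,0],
    [20,0.08,-0.03,0,0],
    [20,0.1175,-0.045,0,0],
    [20,0.1175,-0.045,0.02,0],
    [20,0.1175,-0.045,0.06,0],
    [20,0.1175,-0.045,0.084,0],
    [20,0.1175,-0.045,0.084,0],
    [20,0.1175,-0.045,0.084,0]
  ]
}}

```text
clock: 63.1
tool_pos: [0.65, 0.1055, 0.2228]
orientation: [179.9, 0.1, 4.4]
force: [1.2, 1.0, -0.5]
opening: 0.0363
```

```bash
python3 - <<'E'
from h import *
s=snap('scene')
a=s['frame'][110:220,225:325,::-1];cv2.imwrite('pics/s31.png',cv2.resize(a,None,fx=5,fy=5,interpolation=1))
go(.650,.1059,.188,4.4)
E
```

```text
t 63.15 at [0.6507 0.1057 0.2243] [ 1.7997e+02 -2.0000e-02  4.4400e+00] F [ 1.   0.5 -0.9] op 0.0365
MOVE [-0.0007, -0.0002, 0.0363] spin 0.04
```

View pics/s31.png

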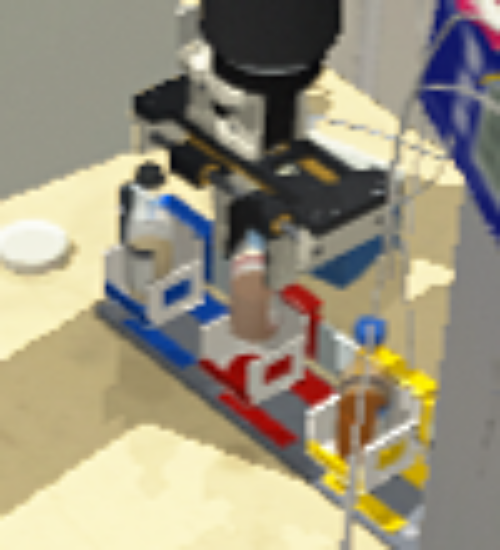

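Request:
{"op": "play_rows", "data": {
  "series": [
    [20,-0.0005,0,0.012,0],
    [20,-0.0005,0,0.022,0],
    [20,-0.0005,0,0.03,0],
    [20,-0.0005,0,0.034,0],
    [20,-0.0005,0,0.036,0],
    [20,-0.0005,0,0.037,0],
    [20,-0.0005,0,0.037,0]
  ]
}}

```text
clock: 63.85
tool_pos: [0.6498, 0.1056, 0.1872]
orientation: [180.0, -0.0, 4.4]
force: [-1.1, 0.4, 1.8]
opening: 0.0365
```

Request:
{"op": "play_rows", "data": {
  "series": [
    [20,0,0,0.001,0],
    [20,0,0,0.0015,0],
    [20,0,0,0.0015,0]
  ]
}}

```text
clock: 64.15
tool_pos: [0.6503, 0.1057, 0.1871]
orientation: [-180.0, -0.1, 4.5]
force: [-2.3, -0.7, 9.5]
opening: 0.0363
```

Request:
{"op": "play_rows", "data": {
  "series": [
    [50,0,0,-0.001,0],
    [75,0,0,-0.001,0],
    [75,0,0,-0.001,0],
    [75,0,0,-0.001,0],
    [75,0,0,-0.001,0],
    [75,0,0,-0.02,0],
    [75,0,0,-0.06,0],
    [75,0,0,-0.11,0],
    [75,0,0,-0.16,0],
    [75,0,0,-0.17,0]
  ]
}}

```text
clock: 65.15
tool_pos: [0.6516, 0.1058, 0.3626]
orientation: [-179.9, -0.6, 4.5]
force: [-0.0, 0.1, -0.2]
opening: 0.0658
```

Request:
{"op": "play_rows", "data": {
  "series": [
    [75,-0.05,0,0,0],
    [75,-0.1,0,0,0],
    [75,-0.15,0,0,0],
    [75,-0.2,0,0,0],
    [75,-0.2,0,0,0],
    [75,-0.2,0,0,0]
  ]
}}

```text
clock: 65.75
tool_pos: [0.4496, 0.0902, 0.3562]
orientation: [-179.9, -0.1, 4.5]
force: [1.2, 0.4, -0.1]
opening: 0.0658
```

```bash
python3 - <<'E'
from h import *
s=snap('scene')
a=s['frame'][100:230,210:330,::-1];cv2.imwrite('pics/s32.png',cv2.resize(a,None,fx=4.5,fy=4.5,interpolation=1))
for c in MARK: print(c);tilt(c,s)
t=snap('top');a=t['frame'][130:250,140:320,::-1];cv2.imwrite('pics/t32.png',cv2.resize(a,None,fx=4,fy=4,interpolation=1))
go(.5,.1,.3)
for S in(s,t):
    W=cloud(S)
    for c,(x,y) in MARK.items():
        x-=.03;y-=.0023;m=(np.hypot(W[...,0]-x,W[...,1]-y)<.02)&(W[...,2]>.168)&(W[...,2]<.19);P=W[m]
        print(c,len(P),(((P.max(0)+P.min(0))/2-[x,y,0])*1000).round(1) if len(P) else '')
E
```

```text
red
  edge [-7. 68.] [ -7. 111.] 89.5
  edge [ -9. 122.] [-59.  97.] 63.5
  edge [-59.  97.] [-60.  67.] 1.0
  edge [-60.  67.] [-55.  56.] 67.4
  edge [-55.  56.] [-34.  53.] 8.3
  edge [-34.  53.] [-12.  57.] 79.0
   rim 15 med [-55.5  -2.3  64.6] p5 [-59.7 -16.1  55.2] p95 [-52.3  19.9  71.9]
   disc 16 med [-30.6 -26.1  78.1] p5 [-42.5 -28.6  57.7] p95 [-18.7 -17.5  86. ]
   lip 37 med [  1.5  -6.9 119.6] p5 [ -5.1 -29.4 114.8] p95 [  9.5  21.8 124.2]
blue
  edge [-6. 85.] [ -6. 113.] 89.6
  edge [ -7. 117.] [-54.  94.] 63.8
  edge [-57.  93.] [-59.  59.] 4.3
  edge [-55.  57.] [-34.  55.] 5.6
  edge [-34.  55.] [-13.  53.] 4.9
  edge [-8. 66.] [-6. 85.] 6.2
   rim 10 med [-54.7   9.3  65.2] p5 [-57.1 -14.5  55.2] p95 [-52.7  27.   68.5]
   disc 12 med [-29.7 -27.9  79.3] p5 [-38.9 -29.9  71.3] p95 [-20.6 -23.4  85.8]
   lip 30 med [  1.4  -4.4 119.4] p5 [ -5.6 -27.5 116.6] p95 [  7.4  24.  122.6]
yellow
  edge [ -7. 119.] [-48.  97.] 61.7
  edge [-57.  90.] [-59.  70.] 5.0
  edge [-59.  70.] [-55.  56.] 73.5
  edge [-45.  55.] [-12.  56.] 88.5
  edge [-7. 68.] [-6. 98.] 0.8
  edge [-6. 98.] [ -6. 112.] 0.4
   rim 15 med [-55.8   3.3  64.5] p5 [-58.   -6.7  57.5] p95 [-52.8  19.1  68.7]
   disc 13 med [-34.8 -26.8  78.2] p5 [-41.6 -29.2  68.1] p95 [-21.9  -9.5  85.2]
   lip 43 med [  2.1  -8.5 119.7] p5 [ -6.8 -27.4 115.4] p95 [ 10.1  15.8 122.3]
t 65.85 at [0.4509 0.0905 0.3554] [-1.7998e+02 -5.0000e-02  4.4400e+00] F [ 0.5  0.4 -0.8] op 0.0658
MOVE [0.0497, -0.0057, 0.0554] spin 0
red 24 [ -3.5   2.  174.9]
blue 8 [ -7.5  -7.2 171.6]
yellow 26 [ -3.2  -1.1 173.4]
red 37 [ -2.2   1.4 177.6]
blue 38 [ -3.    0.4 175.9]
yellow 35 [ -1.9  -0.9 177.6]
```

View pics/s32.png

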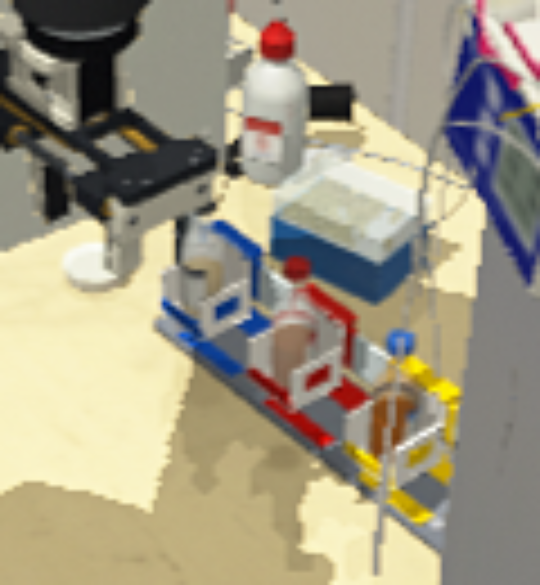

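View pics/t32.png

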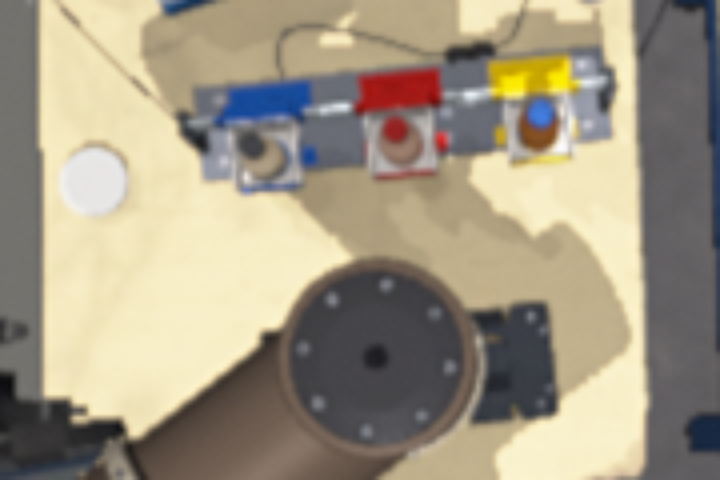

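```bash
python3 - <<'E'
from plant import close_job
print(close_job())
E
```

```text
the job is handed in; nothing more can be done
None
```

I put up all three brackets (blue, red and yellow) at their own colour marks. All three bottles were present: grey cap in blue, red cap in red, blue cap in yellow. I handed the job in at about 66 s of robot time.

- **How the brackets went on:** The tool cannot tilt, so I tilted each bracket in the grip by pressing its underside on the bar. I hooked each lip, confirmed it with a pull test, released the bracket, and pressed its front rim down until it was firm.
- **Last checks:** Depth readings show each bracket level to within a few degrees, which is the measurement noise. The lip tops read about 119 mm, the rims are at home height, and each bracket is within about 2–3 mm of its mark's middle. The bottle caps read about 176 mm high and roughly centred in the trays. The robot was clear of everything, and the cream dish looked unmoved; the pink dish was not in my last pictures and the arm never went near it.
- **What went wrong along the way:**
  - The first tilt of the blue bracket overshot to about 38°; I corrected it while hooking.
  - The red bracket's foot grazed the bar at about 8 N.
  - My first re-press of blue came down in front of its rim, with about 13 N sideways. I backed off and repeated it correctly, peaking at 32 N at the fingertips, and the bracket stayed level.
- **Uncertain readings:** The scene camera put the grey-capped bottle about 7 mm off in x and y from only 8 points. The top camera had 38 points and put it within about 3 mm. I saw no sign of the snaps themselves; I judged them from the level readings and the firm stop when pressed.

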